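# Lid the stoneware jars from the carton

## Robot

A 6-joint arm with a two-finger parallel gripper is mounted at the origin on the work surface. World frame = base frame: x ahead of the robot, y to its left, z up, the work surface at z = 0. Lengths are in m, angles in rad, forces in N, time in s.
With the tool pointing down it reaches from about 0.325 to 0.775 m from the base axis. Payload 5.5 kg.
Tool frame: the origin (TCP) lies at the very end of the fingers, on their centre line; the grasp point (between the pads) lies 19 mm behind it (arm.grip_depth is the distance from the TCP to the grasp point, in m); z points along the fingers, y is the direction in which the jaws open and shut (so a half turn about z gives the same grasp; the last joint's range is limited). The gripper opens to 88 mm and grips with 3 to 60 N. Pads are 20 mm wide; open, the fingers measure 115 mm over their backs; the gripper's body (75 mm by 178 mm) begins 61 mm behind the grasp point.
Start: joints at [-1.254, 0.091, 1.231, -0, 1.82, -0.057], TCP at [0.219, -0.559, 0.223] pointing down, gripper open.
Joint ranges: [-2.87, 2.87], [-0.86, 2.18], [0.17, 2.46], [-1.51, 4.65], [0.06, 2.69], [-2.65, 2.65]. Speed limits (rad/s): [2.57, 2.57, 3.01, 3.14, 3.14, 3.14].

## Interface

Orientations are given as a rotation vector (axis times angle).
In Python, from station import arm gives the robot as it stands.
- The arm moves only by the tool step_arm, never from a script. Its arguments are lists of equal length, an entry for each row: "travel": the shift along the tool's x, y, z in m, a list of three; "twist": the turn, a rotation vector about the tool's x, y, z in degrees, a list of three; "claw": the closure, from -1 (fully open) to 1 (shut), so that 0 is half open. In form: {"travel": [[x, y, z], ...], "twist": [[ax, ay, az], ...], "claw": [claw, ...]}. A call has 1 to 8 rows; each row is the pose to reach, as a shift and turn from the pose measured when the call began, along the tool's axes at that moment; what a row does not reach only later rows make up. A row lasts 1/8 s, in which the tool goes at most 62.5 mm and 10.7 degrees, less where a joint would pass 70% of its speed; a pose out of reach is approached as far as the arm can. A call with a gripper value outside its range is refused whole. The fingers move at their own pace and stop on an object; "grip_force" is the grip in N (left out, the last holds). Time passes only in rows, so rows that repeat a pose let the fingers close. It gives the time, the measured TCP pose, the force and the opening at its end, in the units of the state.
- arm.read_state(): the state, without advancing time (a new reading comes with each control period).
- arm.read_camera(name): name is "scene" or "side" or "wrist"; returns a dict with "pixels" (400x640x3 uint8, red, green, blue), "intrinsics" (3x3 intrinsics, pixels), "k1" (the pictures are not rectified: a ray, as slopes to the right and down, at radius r is drawn at 1 + k1 r^2 times it, then the intrinsics apply), "T" (4x4, takes a point from camera to world coordinates). Camera axes: x right, y down, z forward; pixel columns grow to the right and rows downward; lengths in m; the calibration is good to about 2 mm. A picture is of the moment at which its call begins. There is no depth.
- arm.job_done(): hands the job in, once; it reports no verdict.
The state is a dict: "time_s": time; "joint_positions": joint angles; "dq": joint speeds; "joint_torque": joint torques, N m; "ee_pos": TCP position; "tcp_rot": TCP orientation; "wrist_force": force on the tool from outside, world axes, zero at the start; "moment": the same for the moment, N m; "finger_gap": finger opening in m.
Only numpy, scipy, OpenCV 4.12 (cv2) and the standard library are available. Lean on these libraries where they do the work, as an engineer would, in place of code of your own. Each camera call takes 0.05 s, during which the arm holds its last target.

## Task

Swing both flaps of the cardboard carton well back past upright, then put a lid of the right size on every brown stoneware jar standing on the table, so that each lid sits fully seated and level with its plug down in the mouth. Leave any spare lid in the carton and, when all the jars are lidded, fold both flaps down flat again. The jars must end upright, and the other things on the table must stay where they are.

Things in the scene. Friction and masses are not known exactly. Their poses are not given: they have to be found in the camera images.
- carton: Shallow cardboard carton fixed to the table, open box 240 x 240 mm outside, 75 mm high, 4 mm walls and floor; the lids lie in it, plug down, knob up, two by two. Origin: centre of its underside; x and y along its sides, z up. Two flaps are hinged on the top edges of its +y and -y sides
- flap_left (a joint): Flap on the carton's +y side, 232 mm long (along carton x), 95 mm from hinge to free edge, 4 mm thick; hinge line at carton y = 118, z = 77 mm. Angle, rad: 0 = shut (flat, pointing inwards), 1.57 = upright, 2.2 = leaning fully back outwards (stop). Stiff hinge: stays where left, needs about 0.05 N m to move. Shut, the two flaps leave a 46 mm gap
- flap_right (a joint): The same on the carton's -y side: hinge line at carton y = -118 mm, z = 77 mm; same meaning of the angle
- jar_wide_a: Wide open stoneware jar, plain brown clay, straight-sided, upright: 94 mm outer diameter at the rim, 85 mm high, 6 mm wall (mouth 82 mm across), no handle. Origin: centre of its underside, z up. May be absent
- jar_wide_a_rim (a point): Centre of the mouth of jar_wide_a, at rim height (85 mm above the jar's origin)
- jar_wide_b: Wide open stoneware jar, plain brown clay, straight-sided, upright: 94 mm outer diameter at the rim, 85 mm high, 6 mm wall (mouth 82 mm across), no handle. Origin: centre of its underside, z up. May be absent
- jar_wide_b_rim (a point): Centre of the mouth of jar_wide_b, at rim height (85 mm above the jar's origin)
- jar_narrow_a: Narrow open stoneware jar, plain brown clay, straight-sided, upright: 74 mm outer diameter at the rim, 105 mm high, 6 mm wall (mouth 62 mm across), no handle. Origin: centre of its underside, z up. May be absent
- jar_narrow_a_rim (a point): Centre of the mouth of jar_narrow_a, at rim height (105 mm above the jar's origin)
- jar_narrow_b: Narrow open stoneware jar, plain brown clay, straight-sided, upright: 74 mm outer diameter at the rim, 105 mm high, 6 mm wall (mouth 62 mm across), no handle. Origin: centre of its underside, z up. May be absent
- jar_narrow_b_rim (a point): Centre of the mouth of jar_narrow_b, at rim height (105 mm above the jar's origin)
- lid_wide_a: Wide loose lid, same brown clay: disc 92 mm across, 6 mm thick; under it a plug 10 mm deep, 74 mm across (2 mm less all round at its foot) that fits a wide jar's mouth with 4 mm play; on top a round upright knob, 26 mm across, 32 mm high. Origin: centre of the plug's underside, z up (disc's underside at z = 10 mm, its top 16, knob's top 48). Seated, the disc's underside lies on the rim
- lid_wide_b: Wide loose lid, same brown clay: disc 92 mm across, 6 mm thick; under it a plug 10 mm deep, 74 mm across (2 mm less all round at its foot) that fits a wide jar's mouth with 4 mm play; on top a round upright knob, 26 mm across, 32 mm high. Origin: centre of the plug's underside, z up (disc's underside at z = 10 mm, its top 16, knob's top 48). Seated, the disc's underside lies on the rim
- lid_narrow_a: Narrow loose lid, same brown clay: disc 72 mm across, 6 mm thick; under it a plug 10 mm deep, 54 mm across (2 mm less all round at its foot) that fits a narrow jar's mouth with 4 mm play; on top a round upright knob, 26 mm across, 32 mm high. Origin: centre of the plug's underside, z up (disc's underside at z = 10 mm, its top 16, knob's top 48). Seated, the disc's underside lies on the rim
- lid_narrow_b: Narrow loose lid, same brown clay: disc 72 mm across, 6 mm thick; under it a plug 10 mm deep, 54 mm across (2 mm less all round at its foot) that fits a narrow jar's mouth with 4 mm play; on top a round upright knob, 26 mm across, 32 mm high. Origin: centre of the plug's underside, z up (disc's underside at z = 10 mm, its top 16, knob's top 48). Seated, the disc's underside lies on the rim
- mug: White mug with a handle, 80 mm across, 90 mm high; a bystander, gets no lid. Origin: centre of underside
- brush_pot: White pot of brushes, 84 mm across, 110 mm high (brushes to 210); a bystander. Origin: centre of underside
- bowl: Pale bisque bowl, 110 mm across, 50 mm high; a bystander, gets no lid. Origin: centre of underside
- paddle: Wooden paddle 220 mm long lying on the table; a bystander. Origin: centre of underside
- glaze_jar: White closed plastic jar, 70 mm across, 100 mm high; a bystander. Origin: centre of underside
- wood_block: Wooden block 120 x 60 x 30 mm; a bystander. Origin: centre of underside
Things that resemble listed ones, but are neither listed nor needed, are in the scene too. What is shaped like the jar_narrow_a but pink is not meant.

How it is judged:
By the outcome, as a careful person would: the job done as asked, in the order asked, and still so for the second after the job is handed in, with the robot touching nothing.
Of jar_wide_a, jar_wide_b, jar_narrow_a, jar_narrow_b only 3 to 4 are there at a start; the rules pass over those that are not, and their reading is None.
At some moment in a run one of jar_wide_a, jar_wide_b, jar_narrow_a, jar_narrow_b may be knocked a few centimetres aside while the robot is not near it.
It also fails if it takes over 200 s, if anything falls off the work surface, if the arm or the gripper's body presses on something with over 40 N, if the wrist force passes 120 N, or if a joint passes its speed limit or range.

## Working session

There is one attempt and no reset: what is moved stays moved. The work goes in short steps, Python scripts to look and compute and a tool call to move; the robot and the scene stay as the last step left them, time stands still between calls to the robot, and variables do not carry over. Pictures are saved under pics/ and viewed, and the job is handed in when it is done.

Besides the shell and the picture viewer there is one more tool, called after "Request:" by a JSON object that holds its "name" and its "arguments". step_arm: Moves the arm, as the interface text tells. Its arguments: {"type":"object","properties":{"travel":{"type":"array"},"twist":{"type":"array"},"claw":{"type":"array"},"grip_force":{"type":"number"}},"required":["travel","twist","claw"]}

```bash
ls; mkdir -p pics; cat > h.py <<'E'
import numpy as np, cv2, json
from scipy.spatial.transform import Rotation as R
def snap(arm,name,fn):
    d=arm.read_camera(name); cv2.imwrite(f'pics/{fn}.png',d['pixels'][:,:,::-1])
    np.savez(f'pics/{fn}.npz',K=d['intrinsics'],k1=d['k1'],T=d['T']); return d
def load(fn): return np.load(f'pics/{fn}.npz')
def ray(fn,u,v):
    d=load(fn);K=d['K'];k=float(d['k1']);T=d['T']
    p=cv2.undistortPoints(np.array([[[u,v]]],float),K,np.array([k,0,0,0,0.]))[0,0]
    w=T[:3,:3]@np.array([p[0],p[1],1]); return T[:3,3],w/np.linalg.norm(w)
def atz(fn,u,v,z):
    o,w=ray(fn,u,v); return o+w*(z-o[2])/w[2]
def tri(*obs):
    A=np.zeros((3,3));b=np.zeros(3);L=[]
    for fn,u,v in obs:
        o,w=ray(fn,u,v);P=np.eye(3)-np.outer(w,w);A+=P;b+=P@o;L.append((P,o))
    x=np.linalg.solve(A,b); return x,[np.linalg.norm(P@(x-o))*1000 for P,o in L]
def proj(fn,X):
    d=load(fn);T=d['T'];p=T[:3,:3].T@(np.asarray(X,float)-T[:3,3]);x,y=p[:2]/p[2]
    s=1+float(d['k1'])*(x*x+y*y);return d['K'][:2,:2]@[x*s,y*s]+d['K'][:2,2]
def crop(fn,u0,v0,u1,v1,s,out):
    im=cv2.imread(f'pics/{fn}.png')[v0:v1,u0:u1];cv2.imwrite(f'pics/{out}.png',cv2.resize(im,None,fx=s,fy=s,interpolation=cv2.INTER_CUBIC))
E
python3 - <<'E'
from station import arm
from h import *
np.set_printoptions(precision=4,suppress=True)
for n in ['scene','side','wrist']:
    d=snap(arm,n,n+'0'); print(n,d['intrinsics'],d['k1'],d['T'])
s=arm.read_state();print(s)
E
```

```text
pics
scene [[428.6622   0.     320.0832]
 [  0.     428.6622 199.3324]
 [  0.       0.       1.    ]] -0.01097708382122298 [[ 0.5716  0.6357 -0.5188  1.2489]
 [ 0.8205 -0.4487  0.3543 -0.4925]
 [-0.0076 -0.6282 -0.778   1.134 ]
 [ 0.      0.      0.      1.    ]]
side [[504.4341   0.     322.3252]
 [  0.     504.4341 199.8515]
 [  0.       0.       1.    ]] -0.011112294680704482 [[-0.7316 -0.4104  0.5443 -0.2772]
 [-0.6816  0.4513 -0.5759  0.9004]
 [-0.0093 -0.7924 -0.6099  1.0504]
 [ 0.      0.      0.      1.    ]]
wrist [[334.312    0.     319.4757]
 [  0.     334.312  204.713 ]
 [  0.       0.       1.    ]] -0.02789728985516584 [[ 0.3655 -0.8976 -0.2464  0.285 ]
 [-0.9308 -0.3529 -0.095  -0.5334]
 [-0.0017  0.2641 -0.9645  0.3825]
 [ 0.      0.      0.      1.    ]]
{'time_s': 0.15, 'joint_positions': array([-1.2537,  0.0917,  1.2316, -0.    ,  1.8198, -0.0567]), 'dq': array([-0.002 , -0.0045, -0.003 ,  0.0017,  0.0005,  0.001 ]), 'joint_torque': array([  0.0005, -44.7044, -40.6908,   0.0697,   0.0274,  -0.0001]), 'ee_pos': array([ 0.219 , -0.5583,  0.2218]), 'tcp_rot': array([-3.0854, -0.5835,  0.0003]), 'wrist_force': array([-0.4379,  0.2915,  0.1694]), 'moment': array([ 0.0502,  0.0254, -0.0029]), 'finger_gap': 0.08787735192342351}
```

View pics/scene0.png

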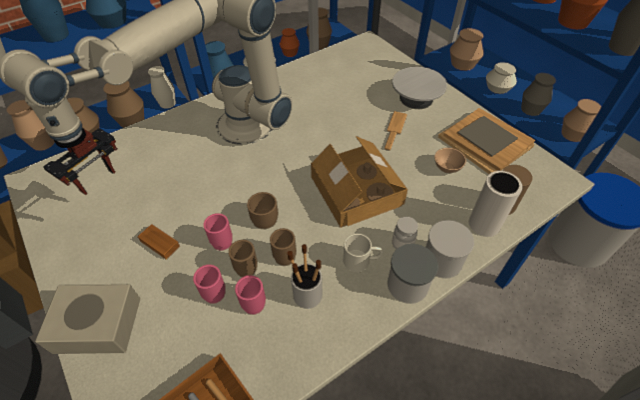

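View pics/side0.png

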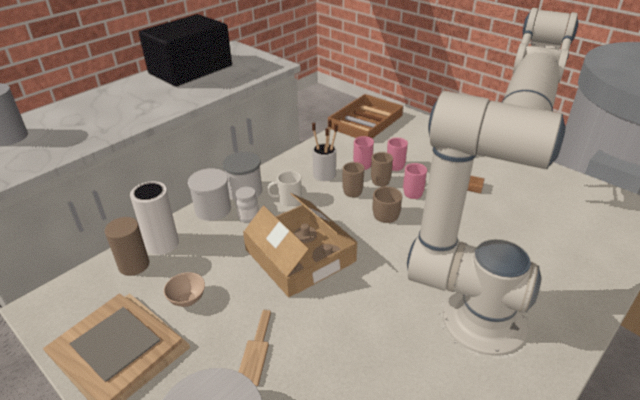

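View pics/wrist0.png

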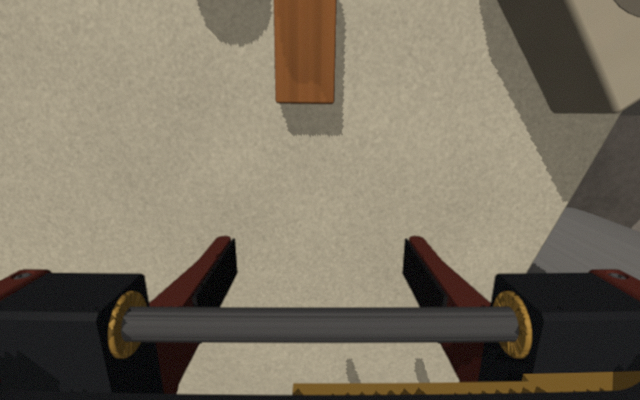

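```bash
python3 - <<'E'
from h import *
crop('scene0',180,120,420,320,3.3,'c1'); crop('side0',230,120,430,300,4,'c2'); crop('scene0',300,120,420,240,5,'c3')
E
```

```text
(no output)
```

View pics/c1.png

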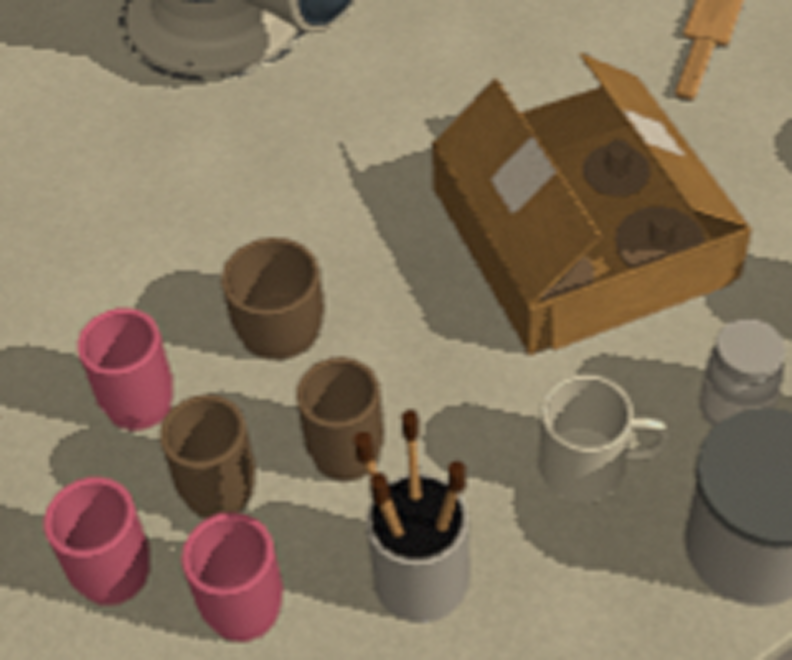

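View pics/c2.png

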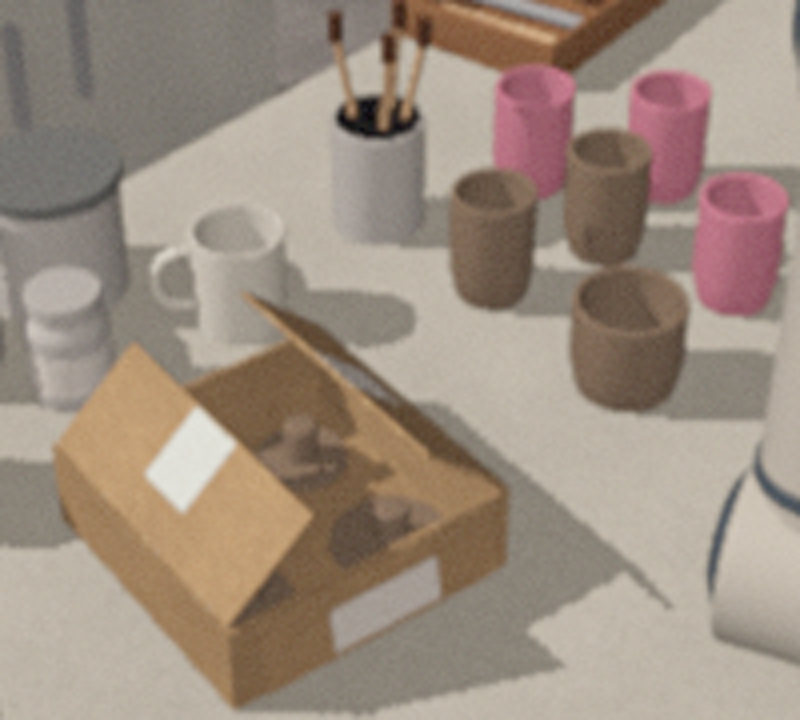

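View pics/c3.png

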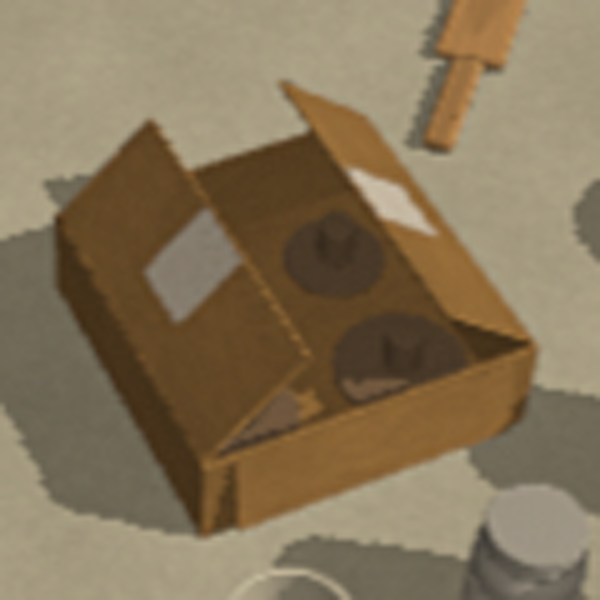

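```bash
cat > m1.py <<'E'
from h import *
np.set_printoptions(precision=4,suppress=True)
S=lambda x,y:(300+x/5,120+y/5)
C=lambda x,y:(180+x/3.3,120+y/3.3)
D=lambda x,y:(230+x/4,120+y/4)
for n,p,z in [('A',(58,218),.075),('B',(205,462),.075),('C',(535,348),.075),('Bbot',(205,532),0)]:
    print(n,atz('scene0',*S(*p),z))
for n,p,z in [('Cs',(58,450),.075),('Ds',(235,628),.075),('As',(507,492),.075),('Dbot',(237,705),0)]:
    print(n,atz('side0',*D(*p),z))
print('A tri',tri(('scene0',*S(58,218)),('side0',*D(507,492))))
print('C tri',tri(('scene0',*S(535,348)),('side0',*D(58,450))))
# jars rim centre: ellipse extents
for n,p,q in [('wide',(272,273),(630,300)),('n1',(340,393),(493,196)),('n2',(206,429),(609,158)),('bowl',None,None)]:
    if p: print(n,tri(('scene0',*C(*p)),('side0',*D(*q))))
E
python3 m1.py
```

```text
A [0.3978 0.0555 0.075 ]
B [0.6228 0.0129 0.075 ]
C [0.6715 0.2421 0.075 ]
Bbot [0.6241 0.0148 0.    ]
Cs [0.6552 0.2477 0.075 ]
Ds [0.4308 0.2842 0.075 ]
As [0.3832 0.0609 0.075 ]
Dbot [0.4323 0.2861 0.    ]
A tri (array([0.3897, 0.0573, 0.0679]), [np.float64(2.9537645211111445), np.float64(2.95376452111135)])
C tri (array([0.6653, 0.2447, 0.0673]), [np.float64(3.4049876387979126), np.float64(3.4049876387978832)])
wide (array([ 0.4521, -0.1704,  0.0816]), [np.float64(2.1315078062076265), np.float64(2.131507806207793)])
n1 (array([ 0.6147, -0.1936,  0.0959]), [np.float64(2.0649470240683514), np.float64(2.0649470240684034)])
n2 (array([ 0.5791, -0.3074,  0.0946]), [np.float64(1.69676218336531), np.float64(1.6967621833653714)])
```

```bash
cat >> h.py <<'E'
def Rdown(deg):
    a=np.radians(deg);y=np.array([np.cos(a),np.sin(a),0]);z=np.array([0,0,-1.]);return np.c_[np.cross(y,z),y,z]
def go(arm,p,deg,Rt=None):
    s=arm.read_state();R0=R.from_rotvec(s['tcp_rot']);Rt=Rdown(deg) if Rt is None else Rt
    tr=R0.inv().apply(np.array(p)-s['ee_pos']);tw=(R0.inv()*R.from_matrix(Rt)).as_rotvec(degrees=True)
    print('travel',np.round(tr,4),'twist',np.round(tw,2),'rows>=',np.ceil(max(np.linalg.norm(tr)/.0625,np.linalg.norm(tw)/10.7)),'t',s['time_s'],'q6',s['joint_positions'].round(2))
def st(arm):
    s=arm.read_state();y=R.from_rotvec(s['tcp_rot']).as_matrix()
    print('t',s['time_s'],'p',s['ee_pos'].round(4),'jawdeg',np.degrees(np.arctan2(y[1,1],y[0,1])).round(2),'z',y[:,2].round(3),'F',s['wrist_force'].round(2),'gap',round(s['finger_gap'],4),'q',s['joint_positions'].round(2))
E
python3 - <<'E'
from station import arm
from h import *
np.set_printoptions(precision=4,suppress=True)
st(arm)
d=load('wrist0');s=arm.read_state();R0=R.from_rotvec(s['tcp_rot']).as_matrix()
print('cam in tool',R0.T@(d['T'][:3,3]-s['ee_pos']),'view',R0.T@d['T'][:3,:3])
S=lambda x,y:(300+x/5,120+y/5)
D=lambda x,y:(230+x/4,120+y/4)
print('right flap corner near robot',tri(('scene0',*S(152,122)),('side0',*D(432,458))))
print('right flap far corner',tri(('scene0',*S(308,355)),('side0',*D(250,295))))
print('left flap near robot',tri(('scene0',*S(283,85)),('side0',*D(310,517))))
print('proj C,D',proj('scene0',(.4308,.2842,.075)))
for a in (-11,169,79,-101): go(arm,(.5,.1,.38),a)
E
```

```text
t 0.15 p [ 0.219  -0.5583  0.2218] jawdeg -68.58 z [-0.     0.001 -1.   ] F [-0.44  0.29  0.17] gap 0.0879 q [-1.25  0.09  1.23 -0.    1.82 -0.06]
cam in tool [ 0.0706  0.0006 -0.1607] view [[ 0.0003 -0.9645 -0.2642]
 [ 1.      0.0004 -0.0001]
 [ 0.0002 -0.2642  0.9645]]
right flap corner near robot (array([0.4053, 0.1233, 0.1341]), [np.float64(3.988284771300976), np.float64(3.988284771300892)])
right flap far corner (array([0.6276, 0.0797, 0.1374]), [np.float64(4.088389148123872), np.float64(4.08838914812382)])
left flap near robot (array([0.427 , 0.2189, 0.1322]), [np.float64(2.8425688028622016), np.float64(2.8425688028622114)])
proj C,D [370.0436 142.1453]
travel [ 0.502  -0.5105 -0.1574] twist [ -0.08  -0.05 -57.58] rows>= 12.0 t 0.15 q6 [-1.25  0.09  1.23 -0.    1.82 -0.06]
travel [ 0.502  -0.5105 -0.1574] twist [ -0.06   0.09 122.42] rows>= 12.0 t 0.15 q6 [-1.25  0.09  1.23 -0.    1.82 -0.06]
travel [ 0.502  -0.5105 -0.1574] twist [  -0.03   -0.11 -147.58] rows>= 14.0 t 0.15 q6 [-1.25  0.09  1.23 -0.    1.82 -0.06]
travel [ 0.502  -0.5105 -0.1574] twist [-0.09  0.02 32.42] rows>= 12.0 t 0.15 q6 [-1.25  0.09  1.23 -0.    1.82 -0.06]
```

Request:
{"name": "step_arm", "arguments": {"travel": [[0.0,0.0,-0.06],[0.1,-0.1,-0.12],[0.25,-0.25,-0.14],[0.35,-0.35,-0.14],[0.42,-0.42,-0.14],[0.46,-0.46,-0.14],[0.5,-0.49,-0.14],[0.5,-0.49,-0.14]], "twist": [[0,0,-6],[0,0,-12],[0,0,-22],[0,0,-32],[0,0,-42],[0,0,-52],[0,0,-57.5],[0,0,-57.5]], "claw": [-1,-1,-1,-1,-1,-1,-1,-1]}}

```text
time_s: 1.15
ee_pos: [0.3936, -0.1631, 0.3442]
tcp_rot: [-2.424, -1.997, -0.001]
wrist_force: [1.4, -0.7, -0.3]
finger_gap: 0.0876
```

```bash
python3 - <<'E'
from station import arm
from h import *
st(arm); snap(arm,'wrist','w1'); go(arm,(.51,.10,.36),-11)
E
```

```text
t 1.15 p [ 0.3936 -0.1631  0.3442] jawdeg -11.04 z [-0.     0.001 -1.   ] F [ 1.4  -0.72 -0.32] gap 0.0876 q [-0.47 -0.31  1.38  0.    2.07 -0.28]
travel [ 0.2735  0.0648 -0.0135] twist [ 0.08 -0.29  0.4 ] rows>= 5.0 t 1.2 q6 [-0.46 -0.31  1.38  0.01  2.07 -0.27]
```

View pics/w1.png

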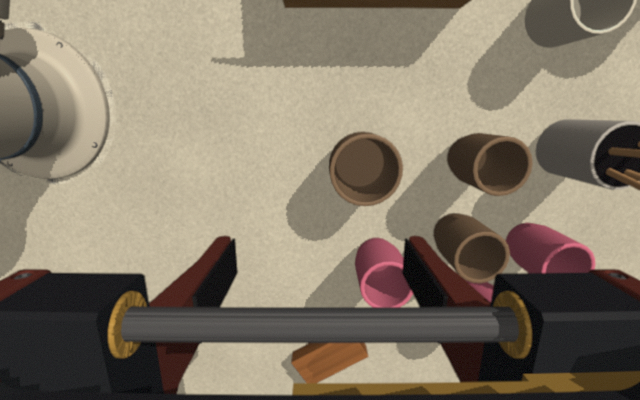

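Request:
{"name": "step_arm", "arguments": {"travel": [[0.06,0.012,0],[0.12,0.025,0],[0.18,0.04,-0.01],[0.23,0.053,-0.013],[0.27,0.065,-0.013],[0.27,0.065,-0.013],[0.27,0.065,-0.013],[0.27,0.065,-0.013]], "twist": [[0,0,0.4],[0,0,0.4],[0,0,0.4],[0,0,0.4],[0,0,0.4],[0,0,0.4],[0,0,0.4],[0,0,0.4]], "claw": [1,1,1,1,1,1,1,1]}}

```text
time_s: 2.2
ee_pos: [0.5093, 0.0953, 0.3599]
tcp_rot: [-2.425, -1.995, -0.008]
wrist_force: [-1.0, 0.9, -0.0]
finger_gap: 0.0113
```

```bash
python3 - <<'E'
from station import arm
from h import *
st(arm); snap(arm,'wrist','w2'); snap(arm,'side','side2')
E
```

```text
t 2.2 p [0.5093 0.0953 0.3599] jawdeg -11.1 z [ 0.003  0.004 -1.   ] F [-1.04  0.9  -0.02] gap 0.0113 q [ 0.12 -0.06  1.13  0.    2.06  0.31]
```

View pics/w2.png

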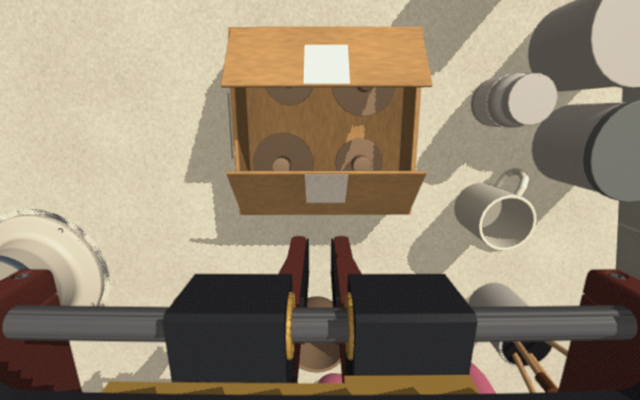

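```bash
python3 - <<'E'
from h import *
np.set_printoptions(precision=4,suppress=True)
for n,u,v in [('A',240,214),('B',411,213),('D',230,28),('C',425,28)]: print(n,atz('w2',u,v,.077))
for n,u,v in [('knob BL',281,163),('knob BR',366,162)]: print(n,atz('w2',u,v,.052))
e=[atz('w2',*p,.135) for p in [(228,173),(425,174),(220,84),(431,86)]];print(e)
print(np.linalg.norm(e[1]-e[0]),np.linalg.norm(e[3]-e[2]))
crop('w2',200,10,450,230,3.2,'c4')
E
```

```text
A [0.3888 0.0551 0.077 ]
B [0.622  0.0107 0.077 ]
D [0.4356 0.2859 0.077 ]
C [0.6683 0.2407 0.077 ]
knob BL [0.4569 0.1103 0.052 ]
knob BR [0.5745 0.0887 0.052 ]
[array([0.4049, 0.1205, 0.135 ]), array([0.6309, 0.075 , 0.135 ]), array([0.4218, 0.2176, 0.135 ]), array([0.6487, 0.1712, 0.135 ])]
0.23049876053467666 0.23159844826438641
```

View pics/c4.png

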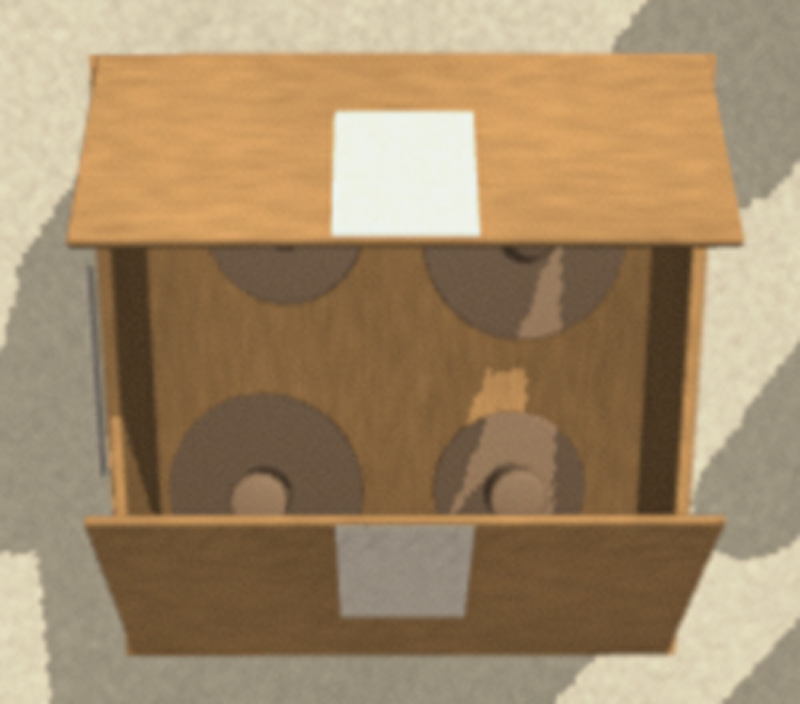

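Request:
{"name": "step_arm", "arguments": {"travel": [[0.04,0.009,0.02],[0.055,0.009,0.05],[0.055,0.009,0.1],[0.055,0.009,0.15],[0.055,0.009,0.2],[0.055,0.009,0.24],[0.055,0.009,0.25],[0.055,0.009,0.25]], "twist": [[0,0,0],[0,0,0],[0,0,0],[0,0,0],[0,0,0],[0,0,0],[0,0,0],[0,0,0]], "claw": [1,1,1,1,1,1,1,1]}}

```text
time_s: 3.3
ee_pos: [0.5297, 0.1484, 0.111]
tcp_rot: [-2.425, -1.995, -0.009]
wrist_force: [0.2, 0.3, 1.1]
finger_gap: 0.0006
```

```bash
python3 - <<'E'
from station import arm
from h import *
st(arm); snap(arm,'side','side3')
cx=np.array([.982,-.189,0]);cy=np.array([.189,.982,0]);c=np.array([.5287,.1481,0])
p=arm.read_state()['ee_pos']-c;print(p@cx,p@cy)
E
```

```text
t 3.3 p [0.5297 0.1484 0.111 ] jawdeg -11.14 z [ 0.004  0.005 -1.   ] F [0.18 0.33 1.14] gap 0.0006 q [ 0.21 -0.04  1.56  0.    1.62  0.4 ]
0.001486416483892837 0.0008547500071684824
```

View pics/side3.png

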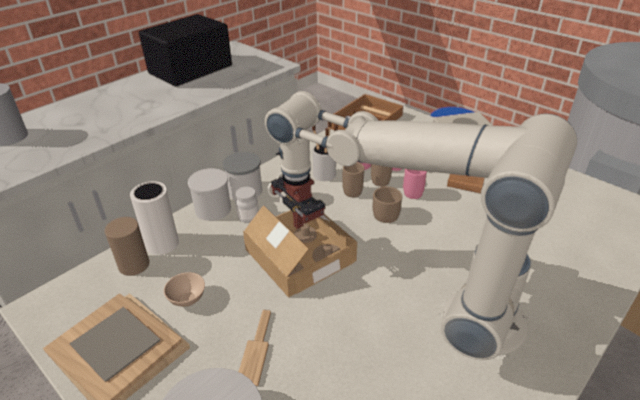

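Fingers are between the flap edges (about (300,225)). Push the -y flap outwards.

Request:
{"name": "step_arm", "arguments": {"travel": [[-0.03,0,0],[-0.05,0,0],[-0.07,0,0],[-0.09,0,0],[-0.105,0,0],[-0.12,0,0],[-0.13,0,0],[-0.13,0,0]], "twist": [[0,0,0],[0,0,0],[0,0,0],[0,0,0],[0,0,0],[0,0,0],[0,0,0],[0,0,0]], "claw": [1,1,1,1,1,1,1,1]}}

```text
time_s: 4.35
ee_pos: [0.5052, 0.0216, 0.1115]
tcp_rot: [-2.424, -1.994, -0.015]
wrist_force: [0.5, 5.1, -0.1]
finger_gap: 0.0003
```

```bash
python3 - <<'E'
from station import arm
from h import *
st(arm); snap(arm,'side','side4');crop('side4',180,120,420,300,3.3,'c5')
cx=np.array([.982,-.189,0]);cy=np.array([.189,.982,0]);c=np.array([.5287,.1481,0])
p=arm.read_state()['ee_pos']-c;print(p@cx,p@cy)
E
```

```text
t 4.35 p [0.5052 0.0216 0.1115] jawdeg -11.12 z [ 0.006  0.008 -1.   ] F [ 0.49  5.07 -0.07] gap 0.0003 q [-0.03 -0.16  1.68  0.01  1.62  0.16]
0.0007963678631794747 -0.12861952526532033
```

View pics/c5.png

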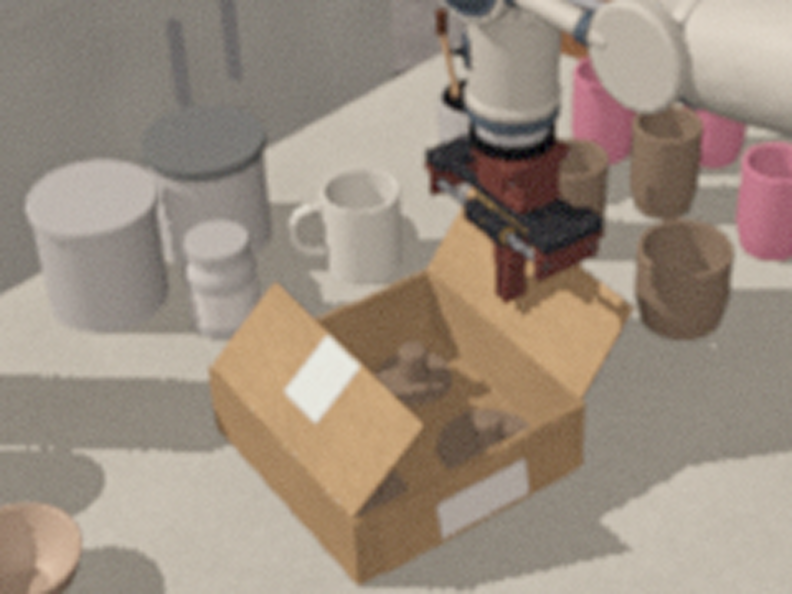

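Request:
{"name": "step_arm", "arguments": {"travel": [[0.05,0,0],[0.1,0,0],[0.14,0,0],[0.165,0,0],[0.185,0,0],[0.205,0,0],[0.22,0,0],[0.235,0,0]], "twist": [[0,0,0],[0,0,0],[0,0,0],[0,0,0],[0,0,0],[0,0,0],[0,0,0],[0,0,0]], "claw": [1,1,1,1,1,1,1,1]}}

```text
time_s: 5.4
ee_pos: [0.5505, 0.2529, 0.1131]
tcp_rot: [-2.424, -1.995, -0.013]
wrist_force: [-0.2, -2.1, 1.6]
finger_gap: 0.0005
```

Request:
{"name": "step_arm", "arguments": {"travel": [[0.015,0,0],[0.026,0,0],[0.026,0,0],[0.026,0,0]], "twist": [[0,0,0],[0,0,0],[0,0,0],[0,0,0]], "claw": [1,1,1,1]}}

```text
time_s: 5.9
ee_pos: [0.5553, 0.2779, 0.113]
tcp_rot: [-2.425, -1.995, -0.01]
wrist_force: [-2.0, -4.3, -0.1]
finger_gap: 0.0005
```

```bash
python3 - <<'E'
from station import arm
from h import *
st(arm); snap(arm,'side','side5');crop('side5',180,120,420,300,3.3,'c6')
cx=np.array([.982,-.189,0]);cy=np.array([.189,.982,0]);c=np.array([.5287,.1481,0])
p=arm.read_state()['ee_pos']-c;print(p@cx,p@cy)
E
```

```text
t 5.9 p [0.5553 0.2779 0.113 ] jawdeg -11.13 z [ 0.004  0.005 -1.   ] F [-2.03 -4.34 -0.13] gap 0.0005 q [0.41 0.15 1.36 0.   1.62 0.6 ]
0.0015801264832757383 0.13244838524580668
```

View pics/c6.png

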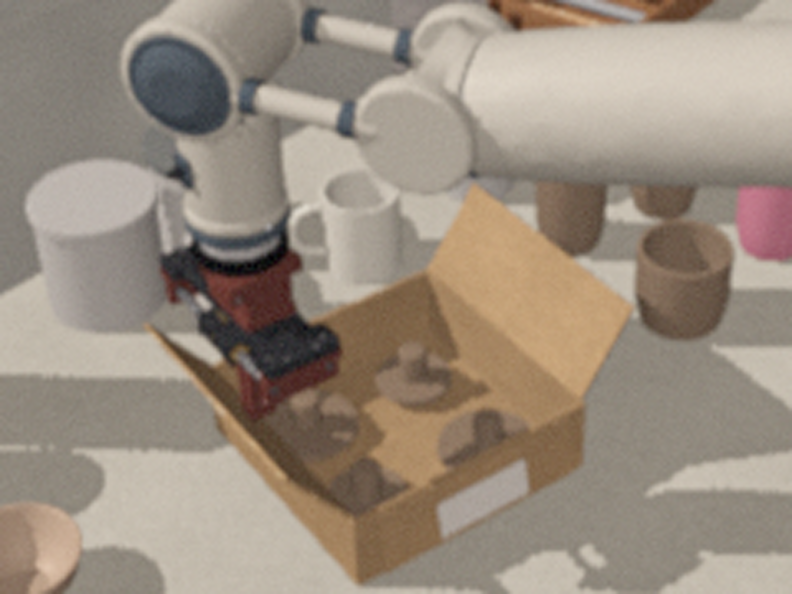

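Request:
{"name": "step_arm", "arguments": {"travel": [[-0.03,0,-0.03],[-0.06,0,-0.08],[-0.1,0,-0.13],[-0.14,0,-0.18],[-0.18,0,-0.21],[-0.21,0,-0.22],[-0.21,0,-0.22],[-0.21,0,-0.22]], "twist": [[0,0,0],[0,0,0],[0,0,0],[0,0,0],[0,0,0],[0,0,0],[0,0,0],[0,0,0]], "claw": [1,1,1,1,0.3,0,0,0]}}

```text
time_s: 6.95
ee_pos: [0.5141, 0.0715, 0.3312]
tcp_rot: [-2.424, -1.995, -0.011]
wrist_force: [1.1, -0.5, -0.9]
finger_gap: 0.0371
```

```bash
python3 - <<'E'
from station import arm
from h import *
st(arm); snap(arm,'wrist','w6');crop('w6',190,0,460,240,3,'c7')
E
```

```text
t 6.95 p [0.5141 0.0715 0.3312] jawdeg -11.11 z [ 0.004  0.006 -1.   ] F [ 1.05 -0.53 -0.9 ] gap 0.0371 q [ 0.07 -0.08  1.21  0.01  2.01  0.27]
```

View pics/c7.png

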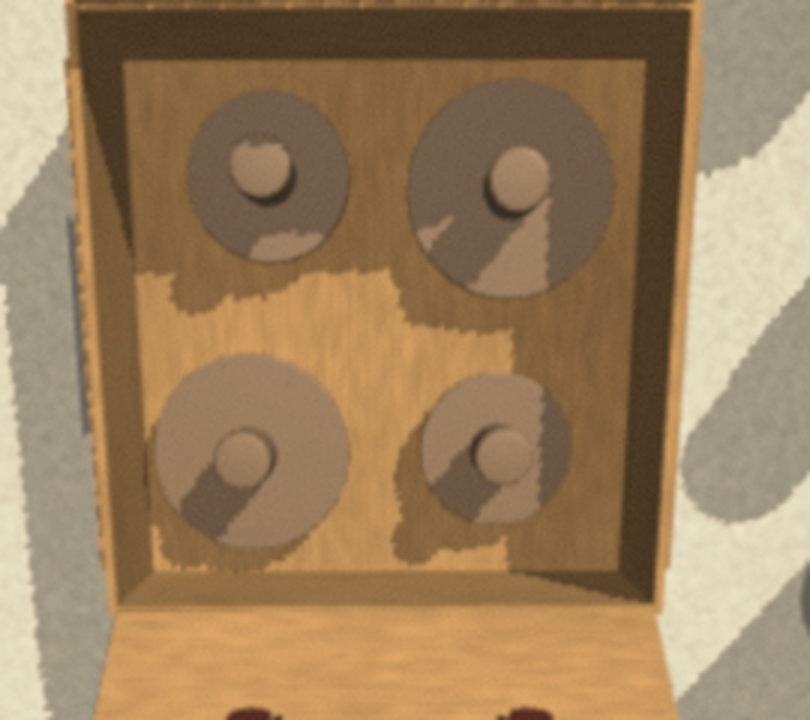

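Request:
{"name": "step_arm", "arguments": {"travel": [[0.04,-0.03,0],[0.08,-0.06,0],[0.08,-0.06,0],[0.08,-0.06,0]], "twist": [[0,0,0],[0,0,0],[0,0,0],[0,0,0]], "claw": [0,0,0,0]}}

```text
time_s: 7.5
ee_pos: [0.4705, 0.1623, 0.3305]
tcp_rot: [-2.421, -1.997, -0.008]
wrist_force: [-0.1, -0.7, 0.4]
finger_gap: 0.0437
```

```bash
python3 - <<'E'
from station import arm
from h import *
st(arm); snap(arm,'wrist','w7');crop('w7',190,30,560,300,2.1,'c8')
E
```

```text
t 7.5 p [0.4705 0.1623 0.3305] jawdeg -10.97 z [ 0.002  0.005 -1.   ] F [-0.07 -0.74  0.44] gap 0.0437 q [ 0.26 -0.14  1.26  0.01  2.01  0.45]
```

View pics/c8.png

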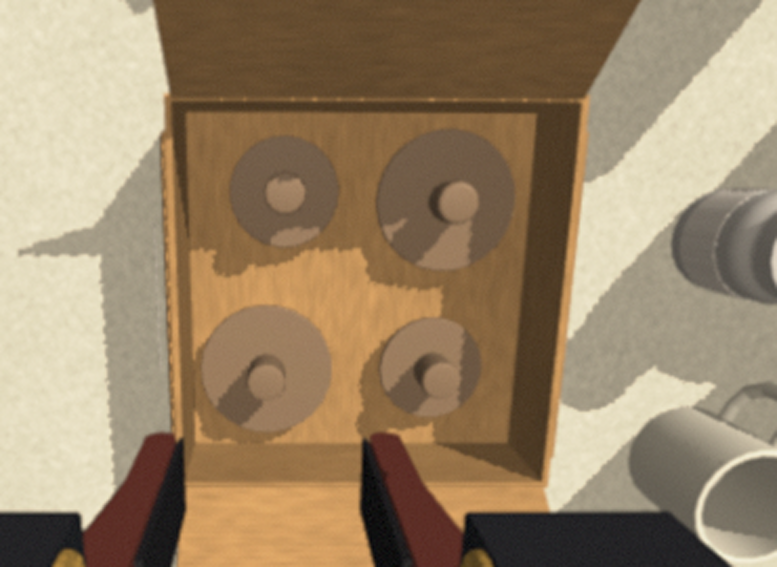

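```bash
python3 - <<'E'
from h import *
np.set_printoptions(precision=4,suppress=True)
a={'FL':(261,170),'FR':(519,180),'NL':(244,458),'NR':(503,456)}
b={'FL':(286,195),'FR':(459,202),'NL':(267,380),'NR':(439,379)}
for k in a:
    print(k,tri(('w6',190+a[k][0]/3,a[k][1]/3),('w7',190+b[k][0]/2.1,30+b[k][1]/2.1)),atz('w6',190+a[k][0]/3,a[k][1]/3,.052),atz('w7',190+b[k][0]/2.1,30+b[k][1]/2.1,.052))
crop('w1',300,110,620,320,2.4,'c9')
E
```

```text
FL (array([0.4896, 0.2199, 0.047 ]), [np.float64(0.3122474364699377), np.float64(0.31224743646981606)]) [0.4898 0.2189 0.052 ] [0.4898 0.2202 0.052 ]
FR (array([0.5937, 0.1956, 0.048 ]), [np.float64(0.48853971713399463), np.float64(0.48853971713415745)]) [0.5926 0.1949 0.052 ] [0.5931 0.1962 0.052 ]
NL (array([0.4556, 0.1056, 0.0462]), [np.float64(0.07442993766387322), np.float64(0.07442993766370505)]) [0.4564 0.106  0.052 ] [0.456  0.1073 0.052 ]
NR (array([0.5682, 0.0839, 0.0437]), [np.float64(0.2537673630396861), np.float64(0.2537673630397675)]) [0.5676 0.0851 0.052 ] [0.5663 0.0865 0.052 ]
```

View pics/c9.png

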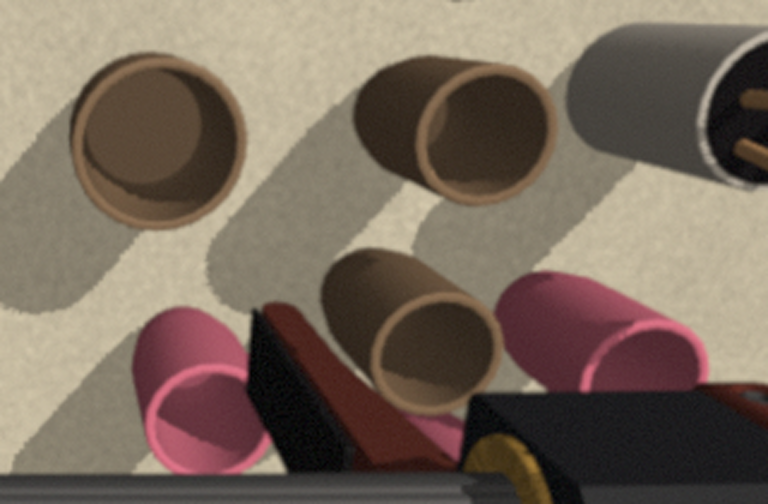

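```bash
python3 - <<'E'
from h import *
np.set_printoptions(precision=4,suppress=True)
C=lambda x,y:('scene0',180+x/3.3,120+y/3.3)
D=lambda x,y:('side0',230+x/4,120+y/4)
W=lambda x,y:('w1',300+x/2.4,110+y/2.4)
for n,p,q,w,z in [('wide',(272,273),(630,300),(159,141),.085),('n1',(340,393),(493,196),(486,134),.105),('n2',(206,429),(609,158),(437,352),.105)]:
    print(n,tri(C(*p),D(*q),W(*w)),*[atz(*o,z)[:2] for o in (C(*p),D(*q),W(*w))])
for n,p,h in [('brush',(418,520),.11),('pinkTop',(122,345),.105),('pinkL',(97,522),.105),('pinkR',(231,560),.105),('mug',(588,410),.09)]: print(n,atz(*C(*p),h))
E
```

```text
wide (array([ 0.4521, -0.1709,  0.0816]), [np.float64(2.5539677505830043), np.float64(1.735914305545236), np.float64(0.878793716305262)]) [ 0.4566 -0.1701] [ 0.4486 -0.1687] [ 0.4514 -0.1711]
n1 (array([ 0.6157, -0.1952,  0.0967]), [np.float64(2.8785359735794978), np.float64(2.1727882026028684), np.float64(2.299323769625364)]) [ 0.6218 -0.1949] [ 0.6052 -0.1851] [ 0.6126 -0.1953]
n2 (array([ 0.5811, -0.3099,  0.0969]), [np.float64(3.3143924211277995), np.float64(3.58258284808004), np.float64(4.647472659506945)]) [ 0.5872 -0.3081] [ 0.5691 -0.296 ] [ 0.5803 -0.3104]
brush [ 0.7663 -0.2095  0.11  ]
pinkTop [ 0.4657 -0.3276  0.105 ]
pinkL [ 0.6148 -0.4238  0.105 ]
pinkR [ 0.7078 -0.3507  0.105 ]
mug [ 0.7528 -0.0225  0.09  ]
```

Request:
{"name": "step_arm", "arguments": {"travel": [[-0.05,-0.003,0.03],[-0.057,-0.003,0.09],[-0.057,-0.003,0.15],[-0.057,-0.003,0.21],[-0.057,-0.003,0.26],[-0.057,-0.003,0.29],[-0.057,-0.003,0.305],[-0.057,-0.003,0.305]], "twist": [[0,0,0],[0,0,0],[0,0,0],[0,0,0],[0,0,0],[0,0,0],[0,0,0],[0,0,0]], "claw": [0,0,0,0,0,0,0,0]}}

```text
time_s: 8.55
ee_pos: [0.4572, 0.1074, 0.0246]
tcp_rot: [-2.423, -1.994, -0.005]
wrist_force: [0.3, -0.4, 0.5]
finger_gap: 0.0439
```

```bash
python3 - <<'E'
from station import arm
from h import *
st(arm); snap(arm,'wrist','w8');snap(arm,'scene','s8');crop('s8',280,80,460,240,4,'c10'); go(arm,(.4562,.1067,.025),-11)
E
```

```text
t 8.55 p [0.4572 0.1074 0.0246] jawdeg -11.1 z [ 0.     0.005 -1.   ] F [ 0.35 -0.44  0.46] gap 0.0439 q [ 0.15 -0.21  1.88  0.    1.48  0.35]
travel [-0.0016 -0.002   0.0017] twist [ 0.17 -0.37 -0.08] rows>= 1.0 t 8.65 q6 [ 0.16 -0.22  1.87  0.01  1.48  0.35]
```

View pics/w8.png

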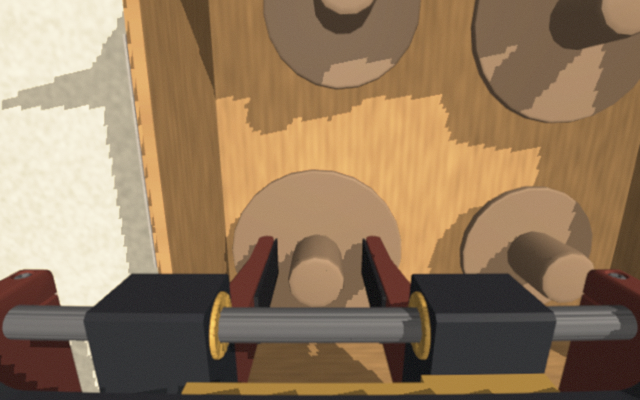

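View pics/c10.png

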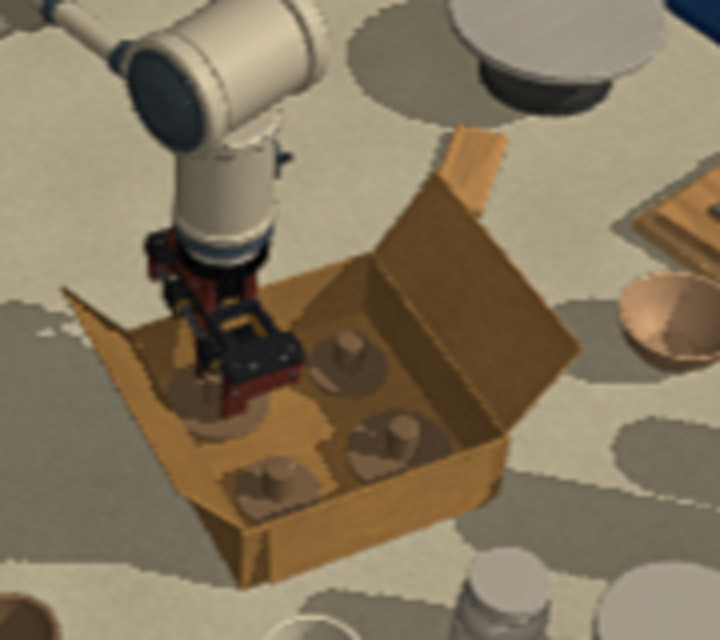

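```bash
python3 - <<'E'
from h import *
print(proj('w8',(.4572,.1074,.052)), atz('w8',317,283,.052))
E
```

```text
[321.73387631 279.36608736] [0.45480275 0.10605653 0.052     ]
```

Request:
{"name": "step_arm", "arguments": {"travel": [[-0.001,-0.002,0.0],[-0.001,-0.002,0.0],[-0.001,-0.002,0.0],[-0.001,-0.002,0.0],[-0.001,-0.002,0.0],[-0.001,-0.002,0.0]], "twist": [[0,0,0],[0,0,0],[0,0,0],[0,0,0],[0,0,0],[0,0,0]], "claw": [0,0.9,0.9,0.9,0.9,0.9], "grip_force": 25}}

```text
time_s: 9.4
ee_pos: [0.4565, 0.1074, 0.0272]
tcp_rot: [-2.424, -1.996, -0.011]
wrist_force: [-1.0, 0.1, 4.6]
finger_gap: 0.0254
```

```bash
python3 - <<'E'
from station import arm
from h import *
st(arm); go(arm,(.43,-.13,.30),-30)
E
```

```text
t 9.4 p [0.4565 0.1074 0.0272] jawdeg -11.07 z [ 0.005  0.006 -1.   ] F [-0.97  0.08  4.63] gap 0.0254 q [ 0.15 -0.22  1.88  0.01  1.48  0.35]
travel [-0.2363  0.0205 -0.2743] twist [ 0.13 -0.41 18.93] rows>= 6.0 t 9.4 q6 [ 0.15 -0.22  1.88  0.01  1.48  0.35]
```

Request:
{"name": "step_arm", "arguments": {"travel": [[0,0,-0.03],[0,0,-0.09],[-0.02,0.0,-0.15],[-0.07,0.01,-0.2],[-0.12,0.015,-0.24],[-0.18,0.025,-0.26],[-0.24,0.035,-0.26],[-0.3,0.045,-0.26]], "twist": [[0,0,0],[0,0,0],[0,0,0],[0,0,0],[0,0,0],[0,0,0],[0,0,0],[0,0,0]], "claw": [0.9,0.9,0.9,0.9,0.9,0.9,0.9,0.9]}}

```text
time_s: 10.4
ee_pos: [0.4419, -0.1912, 0.2852]
tcp_rot: [-2.424, -1.996, -0.012]
wrist_force: [0.3, -0.0, -1.9]
finger_gap: 0.0254
```

Request:
{"name": "step_arm", "arguments": {"travel": [[-0.04,0.0,0],[-0.07,0.01,0],[-0.07,0.01,0],[-0.07,0.01,0],[-0.07,0.01,0]], "twist": [[0,0,0],[0,0,0],[0,0,0],[0,0,0],[0,0,0]], "claw": [0.9,0.9,0.9,0.9,0.9]}}

```text
time_s: 11.02
ee_pos: [0.4385, -0.2608, 0.2848]
tcp_rot: [-2.423, -1.998, -0.012]
wrist_force: [0.1, 0.0, -1.0]
finger_gap: 0.0257
```

```bash
python3 - <<'E'
from station import arm
from h import *
st(arm); snap(arm,'wrist','w9'); snap(arm,'side','side9')
E
```

```text
t 11.025 p [ 0.4385 -0.2608  0.2848] jawdeg -10.98 z [ 0.005  0.006 -1.   ] F [ 0.07  0.02 -0.99] gap 0.0257 q [-0.61 -0.13  1.34  0.01  1.93 -0.41]
```

View pics/w9.png

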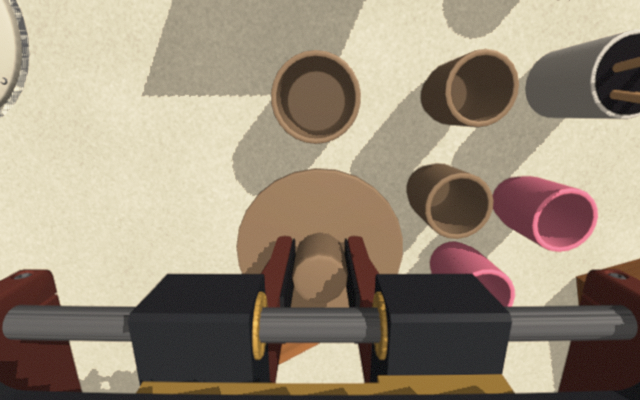

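View pics/side9.png

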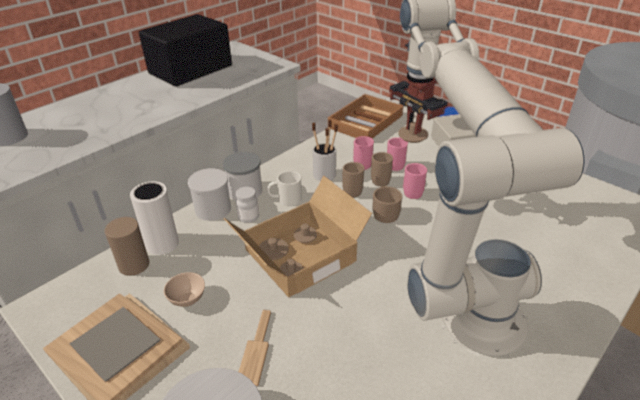

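```bash
python3 - <<'E'
from h import *
np.set_printoptions(precision=4,suppress=True)
crop('w9',220,30,540,270,2.5,'c11')
z=.2848-.0272+.020
for u,v in [(237,246),(402,246),(320,169)]: print(atz('w9',u,v,z))
a,b,c=[atz('w9',u,v,z) for u,v in [(237,246),(402,246),(320,169)]]
cx=np.array([.982,-.19,0]);cy=np.array([.19,.982,0]);t=np.array([.4385,-.2608,0])
for p in (a,b,c): print((p-t)@cy,(p-t)@cx)
E
```

```text
[ 0.3941 -0.2504  0.2776]
[ 0.4817 -0.2675  0.2776]
[ 0.4461 -0.2179  0.2776]
0.0017698674988480547 -0.045559569784833095
0.0015867900012766676 0.04369563883120777
0.04355901672879525 -0.0007290562674936158
```

View pics/c11.png

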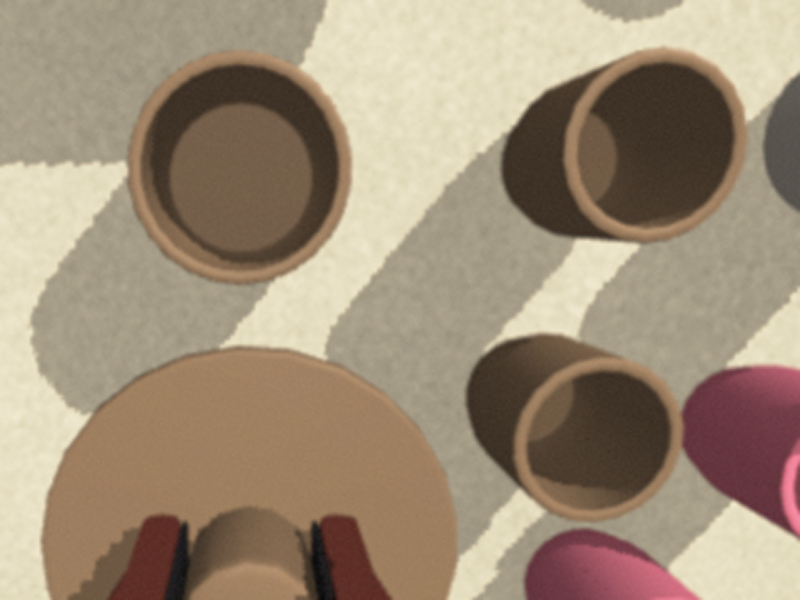

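```bash
python3 - <<'E'
from station import arm
from h import *
np.set_printoptions(precision=4,suppress=True)
W=lambda x,y:('w1',300+x/2.4,110+y/2.4)
V=lambda x,y:('w9',220+x/2.5,30+y/2.5)
for n,w,v,z in [('wide',(159,141),(239.5,167),.085),('n1',(486,134),(655,145),.105),('n2',(437,352),(599,438),.105)]:
    print(n,tri(W(*w),V(*v)),atz(*W(*w),z),atz(*V(*v),z))
E
```

```text
wide (array([ 0.4519, -0.1726,  0.078 ]), [np.float64(0.34256126968204104), np.float64(0.3425612696821243)]) [ 0.4514 -0.1711  0.085 ] [ 0.4515 -0.1731  0.085 ]
n1 (array([ 0.6145, -0.1962,  0.1012]), [np.float64(0.04390896359572853), np.float64(0.04390896359563556)]) [ 0.6126 -0.1953  0.105 ] [ 0.6126 -0.1962  0.105 ]
n2 (array([ 0.5811, -0.3114,  0.1032]), [np.float64(0.0686450574798314), np.float64(0.06864505747984155)]) [ 0.5803 -0.3104  0.105 ] [ 0.5805 -0.3108  0.105 ]
```

Request:
{"name": "step_arm", "arguments": {"travel": [[0.05,-0.001,0],[0.085,-0.003,0.02],[0.091,-0.003,0.07],[0.091,-0.003,0.12],[0.091,-0.003,0.145],[0.091,-0.003,0.15],[0.091,-0.003,0.15]], "twist": [[0,0,0],[0,0,0],[0,0,0],[0,0,0],[0,0,0],[0,0,0],[0,0,0]], "claw": [0.9,0.9,0.9,0.9,0.9,0.9,0.9]}}

```text
time_s: 12.0
ee_pos: [0.4541, -0.1701, 0.1366]
tcp_rot: [2.423, 1.999, 0.013]
wrist_force: [0.4, 0.1, -1.7]
finger_gap: 0.0254
```

```bash
python3 - <<'E'
from station import arm
from h import *
st(arm); snap(arm,'scene','s10'); snap(arm,'side','side10'); go(arm,(.4529,-.1709,.099),-11)
a=cv2.imread('pics/s10.png')[150:270,200:320];b=cv2.imread('pics/side10.png')[130:250,330:450]
cv2.imwrite('pics/c12.png',cv2.resize(np.hstack([a,b]),None,fx=3.3,fy=3.3,interpolation=cv2.INTER_CUBIC))
E
```

```text
t 12.0 p [ 0.4541 -0.1701  0.1366] jawdeg -10.96 z [ 0.007  0.005 -1.   ] F [ 0.4   0.08 -1.66] gap 0.0254 q [-0.43 -0.23  1.69  0.01  1.68 -0.24]
travel [-0.001  -0.0018  0.0386] twist [ 0.42 -0.33  0.03] rows>= 1.0 t 12.1 q6 [-0.43 -0.23  1.68  0.01  1.68 -0.24]
```

View pics/c12.png

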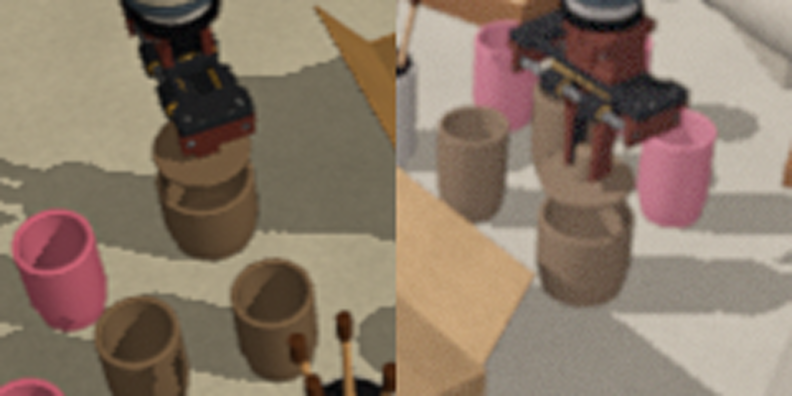

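Aligned above the jar. Lower gently, correcting the small tilt.

Request:
{"name": "step_arm", "arguments": {"travel": [[-0.001,-0.002,0.01],[-0.001,-0.002,0.02],[-0.001,-0.002,0.028],[-0.001,-0.002,0.034],[-0.001,-0.002,0.038],[-0.001,-0.002,0.039],[-0.001,-0.002,0.039]], "twist": [[0.4,-0.3,0],[0.4,-0.3,0],[0.4,-0.3,0],[0.4,-0.3,0],[0.4,-0.3,0],[0.4,-0.3,0],[0.4,-0.3,0]], "claw": [0.9,0.9,0.9,0.9,0.9,0.9,0.9]}}

```text
time_s: 12.98
ee_pos: [0.4528, -0.1709, 0.0988]
tcp_rot: [2.423, 1.999, 0.001]
wrist_force: [1.7, 0.1, -1.7]
finger_gap: 0.0254
```

```bash
python3 - <<'E'
from station import arm
from h import *
st(arm)
E
```

```text
t 12.975 p [ 0.4528 -0.1709  0.0988] jawdeg -10.97 z [ 0.001  0.    -1.   ] F [ 1.66  0.08 -1.74] gap 0.0254 q [-0.43 -0.22  1.74  0.    1.61 -0.24]
```

Request:
{"name": "step_arm", "arguments": {"travel": [[0,0,0.001],[0,0,0.002],[0,0,0.002],[0,0,0.002],[0,0,0.002]], "twist": [[0,0,0],[0,0,0],[0,0,0],[0,0,0],[0,0,0]], "claw": [0.9,0.9,0.9,0.1,0]}}

```text
time_s: 13.6
ee_pos: [0.4529, -0.1709, 0.0967]
tcp_rot: [2.423, 1.999, 0.002]
wrist_force: [-0.3, -0.0, -0.2]
finger_gap: 0.0416
```

Request:
{"name": "step_arm", "arguments": {"travel": [[0,0,0],[0,0,-0.02],[0,0,-0.06],[0,0,-0.11],[0,0,-0.16],[-0.03,0,-0.17],[-0.06,0,-0.17],[-0.06,0,-0.17]], "twist": [[0,0,0],[0,0,0],[0,0,0],[0,0,0],[0,0,0],[0,0,0],[0,0,0],[0,0,0]], "claw": [0,0,0,0,0,0,0,0]}}

```text
time_s: 14.6
ee_pos: [0.441, -0.2312, 0.268]
tcp_rot: [2.425, 1.995, 0.002]
wrist_force: [0.3, 0.5, -1.0]
finger_gap: 0.0437
```

```bash
python3 - <<'E'
from station import arm
from h import *
st(arm)
for n in ['scene','side','wrist']: snap(arm,n,n+'11')
a=cv2.imread('pics/scene11.png')[150:270,200:320];b=cv2.imread('pics/side11.png')[130:250,330:450]
cv2.imwrite('pics/c13.png',cv2.resize(np.hstack([a,b]),None,fx=3.3,fy=3.3,interpolation=cv2.INTER_CUBIC))
E
```

```text
t 14.6 p [ 0.441  -0.2312  0.268 ] jawdeg -11.11 z [ 0.002 -0.001 -1.   ] F [ 0.28  0.5  -1.04] gap 0.0437 q [-0.55 -0.17  1.4   0.    1.91 -0.36]
```

View pics/c13.png

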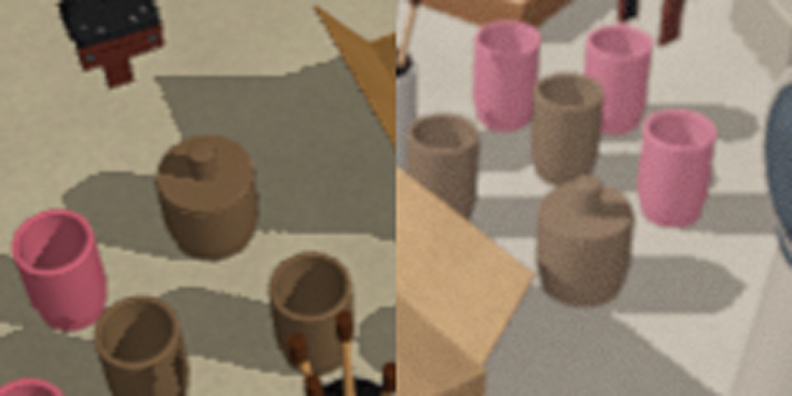

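View pics/wrist11.png

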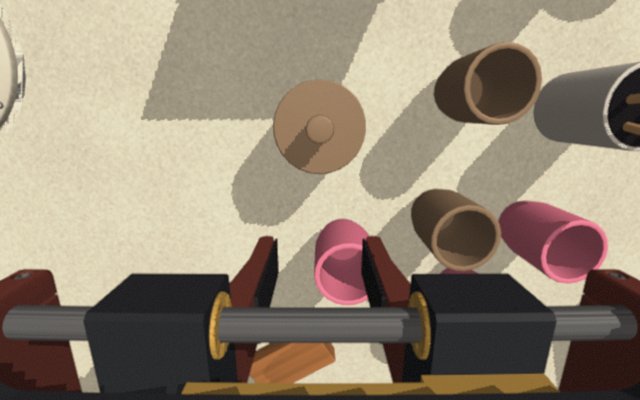

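Request:
{"name": "step_arm", "arguments": {"travel": [[0.06,0.012,-0.01],[0.12,0.024,-0.01],[0.18,0.036,-0.01],[0.24,0.048,-0.01],[0.29,0.058,-0.01],[0.325,0.062,0],[0.335,0.063,0.03],[0.335,0.063,0.08]], "twist": [[0,0,0],[0,0,0],[0,0,0],[0,0,0],[0,0,0],[0,0,0],[0,0,0],[0,0,0]], "claw": [0,0,0,0,0,0,0,0]}}

```text
time_s: 15.75
ee_pos: [0.5677, 0.0902, 0.1888]
tcp_rot: [2.418, 2.002, 0.008]
wrist_force: [-0.3, -0.5, 0.0]
finger_gap: 0.0437
```

```bash
python3 - <<'E'
from station import arm
from h import *
st(arm); go(arm,(.567,.0855,.025),-11)
crop('wrist11',400,20,640,300,2.2,'c14')
E
```

```text
t 15.75 p [0.5677 0.0902 0.1888] jawdeg -10.76 z [ 0.006  0.001 -1.   ] F [-0.3  -0.48  0.03] gap 0.0437 q [0.1  0.01 1.37 0.   1.75 0.29]
travel [-0.0051 -0.0007  0.1638] twist [ 0.31 -0.14  0.24] rows>= 3.0 t 15.75 q6 [0.1  0.01 1.37 0.   1.75 0.29]
```

View pics/c14.png

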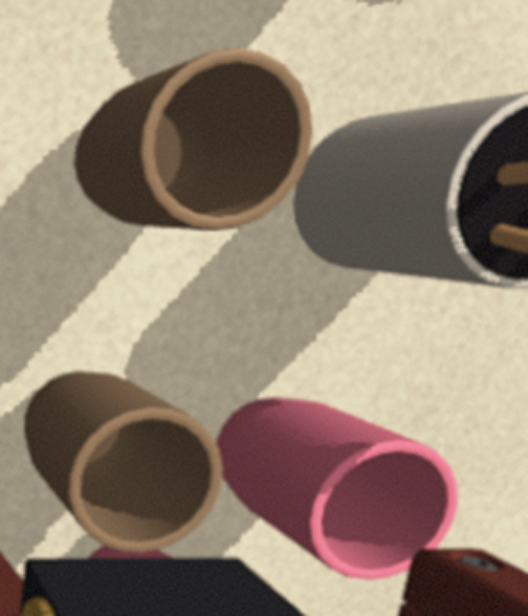

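Request:
{"name": "step_arm", "arguments": {"travel": [[-0.005,-0.001,0.05],[-0.005,-0.001,0.1],[-0.005,-0.001,0.14],[-0.005,-0.001,0.16],[-0.005,-0.001,0.164],[-0.005,-0.001,0.164],[-0.005,-0.001,0.164]], "twist": [[0.3,-0.1,0.2],[0.3,-0.1,0.2],[0.3,-0.1,0.2],[0.3,-0.1,0.2],[0.3,-0.1,0.2],[0.3,-0.1,0.2],[0.3,-0.1,0.2]], "claw": [0,0,0,0,0,0,0]}}

```text
time_s: 16.62
ee_pos: [0.568, 0.0858, 0.027]
tcp_rot: [2.422, 1.998, 0.005]
wrist_force: [0.3, -1.0, -0.2]
finger_gap: 0.0438
```

```bash
python3 - <<'E'
from station import arm
from h import *
np.set_printoptions(precision=4,suppress=True)
st(arm); snap(arm,'wrist','w12');print(proj('w12',[*arm.read_state()['ee_pos'][:2],.052]))
V=lambda x,y:('wrist11',400+x/2.2,20+y/2.2)
print('n1',atz(*V(227,139),.105),'n2',atz(*V(145,479),.105))
print('wide disc',atz('wrist11',319.5,126,.091),'knob',atz('wrist11',320,128,.123))
crop('w12',220,160,420,330,4,'c15')
E
```

```text
t 16.625 p [0.568  0.0858 0.027 ] jawdeg -10.96 z [ 0.004  0.001 -1.   ] F [ 0.31 -1.01 -0.16] gap 0.0438 q [0.09 0.07 1.6  0.   1.47 0.28]
[321.716  277.1254]
n1 [ 0.6261 -0.165   0.105 ] n2 [ 0.5798 -0.3108  0.105 ]
wide disc [ 0.452  -0.1718  0.091 ] knob [ 0.4522 -0.1724  0.123 ]
```

View pics/c15.png

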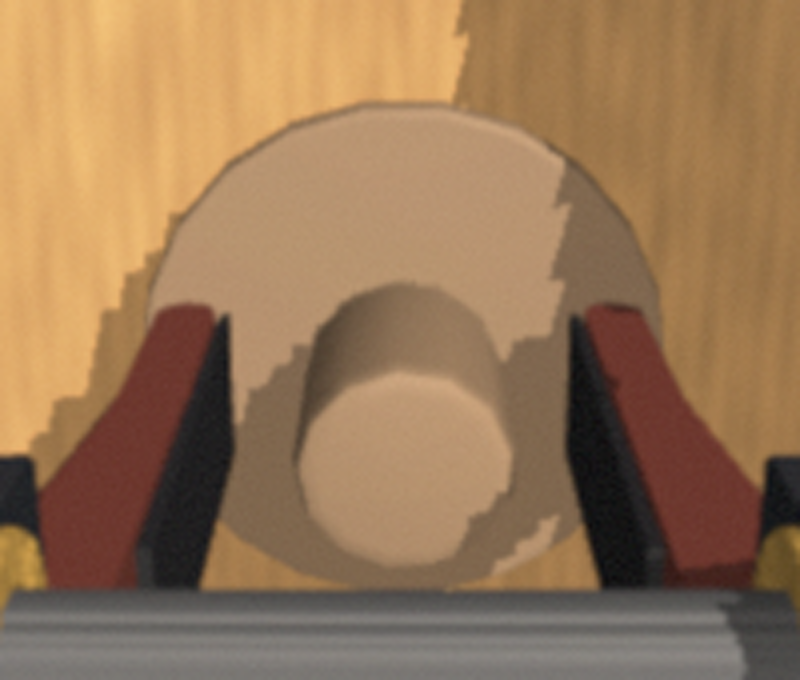

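Request:
{"name": "step_arm", "arguments": {"travel": [[0,0,0.001],[0,0,0.002],[0,0,0.002],[0,0,0.002],[0,0,0.002],[0,0,0.002]], "twist": [[0.1,-0.2,0],[0.1,-0.2,0],[0.1,-0.2,0],[0.1,-0.2,0],[0.1,-0.2,0],[0.1,-0.2,0]], "claw": [0,0.9,0.9,0.9,0.9,0.9]}}

```text
time_s: 17.42
ee_pos: [0.5678, 0.0858, 0.0247]
tcp_rot: [2.422, 1.998, -0.001]
wrist_force: [0.2, -0.4, -0.5]
finger_gap: 0.0257
```

```bash
python3 - <<'E'
from station import arm
from h import *
st(arm); go(arm,(.58,-.35,.29),-30);go(arm,(.58,-.40,.29),-60)
E
```

```text
t 17.425 p [0.5678 0.0858 0.0247] jawdeg -10.96 z [ 0.001 -0.002 -1.   ] F [ 0.19 -0.36 -0.49] gap 0.0257 q [ 0.09  0.07  1.6  -0.    1.47  0.28]
travel [-0.426   0.0952 -0.2643] twist [ 0.1   0.1  19.04] rows>= 9.0 t 17.425 q6 [ 0.09  0.07  1.6  -0.    1.47  0.28]
travel [-0.4751  0.1047 -0.2642] twist [ 0.12  0.08 49.04] rows>= 9.0 t 17.425 q6 [ 0.09  0.07  1.6  -0.    1.47  0.28]
```

Request:
{"name": "step_arm", "arguments": {"travel": [[0,0,-0.03],[0,0,-0.09],[-0.01,0,-0.15],[-0.05,0.01,-0.2],[-0.1,0.02,-0.24],[-0.16,0.03,-0.26],[-0.22,0.04,-0.26],[-0.28,0.05,-0.26]], "twist": [[0,0,0],[0,0,0],[0,0,0],[0,0,0],[0,0,0],[0,0,0],[0,0,0],[0,0,0]], "claw": [0.9,0.9,0.9,0.9,0.9,0.9,0.9,0.9]}}

```text
time_s: 18.42
ee_pos: [0.5633, -0.1977, 0.2859]
tcp_rot: [2.421, 1.997, -0.0]
wrist_force: [1.0, -0.2, -1.1]
finger_gap: 0.0252
```

Request:
{"name": "step_arm", "arguments": {"travel": [[-0.06,0.012,0],[-0.12,0.024,0],[-0.17,0.033,0],[-0.2,0.037,0],[-0.2,0.037,0],[-0.2,0.037,0]], "twist": [[0,0,0],[0,0,0],[0,0,0],[0,0,0],[0,0,0],[0,0,0]], "claw": [0.9,0.9,0.9,0.9,0.9,0.9]}}

```text
time_s: 19.18
ee_pos: [0.5619, -0.4003, 0.2862]
tcp_rot: [2.421, 1.999, 0.0]
wrist_force: [1.2, 0.8, -0.2]
finger_gap: 0.0258
```

```bash
python3 - <<'E'
from station import arm
from h import *
st(arm); snap(arm,'wrist','w13')
E
```

```text
t 19.175 p [ 0.5619 -0.4003  0.2862] jawdeg -10.91 z [ 0.002 -0.002 -1.   ] F [ 1.21  0.78 -0.24] gap 0.0258 q [-0.67  0.38  0.79 -0.    1.97 -0.48]
```

View pics/w13.png

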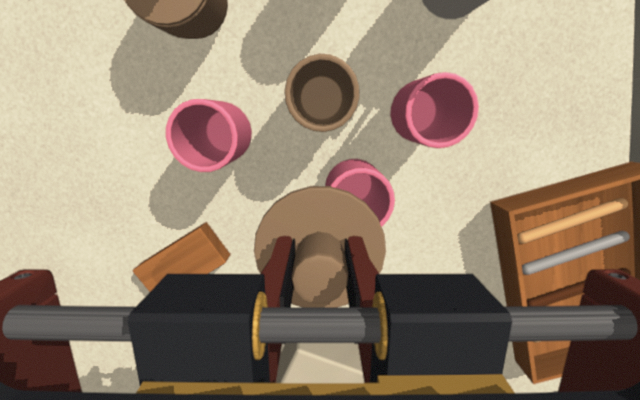

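```bash
python3 - <<'E'
from h import *
np.set_printoptions(precision=4,suppress=True)
crop('w13',230,40,410,260,3.6,'c16')
z=.2862-.0247+.020;cx=np.array([.982,-.19,0]);cy=np.array([.19,.982,0]);t=np.array([.5619,-.4003,0])
for p in [(254.5,244),(385.5,244),(320,187)]:
  q=atz('w13',*p,z)-t;print(q@cy,q@cx)
print(atz('w13',322.5,93,.105))
E
```

```text
0.0038203361656739244 -0.035551512393991694
0.003812191563947774 0.034064278356886156
0.03477236979017401 -0.0008091901401441445
[ 0.5812 -0.3127  0.105 ]
```

View pics/c16.png

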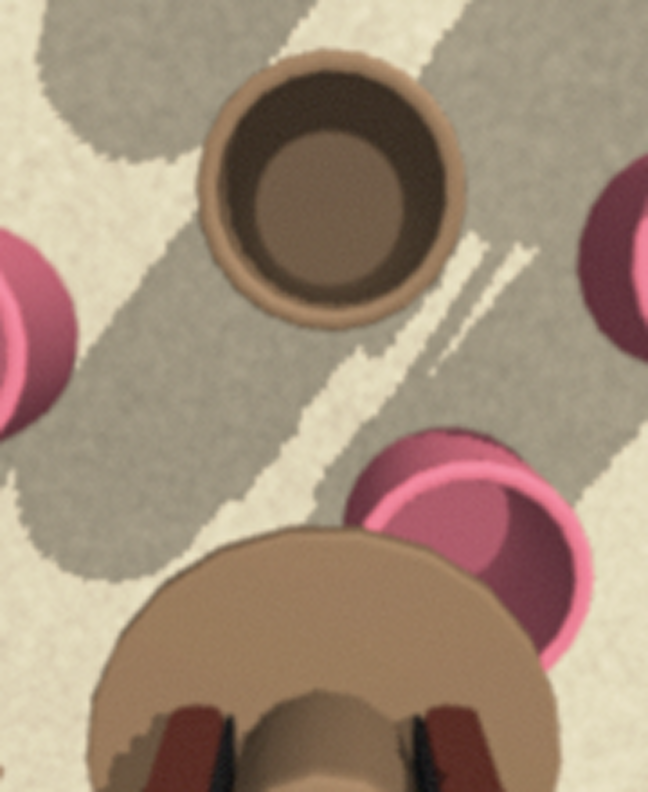

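Request:
{"name": "step_arm", "arguments": {"travel": [[0.05,0.001,0],[0.085,0.003,0.02],[0.0915,0.003,0.07],[0.0915,0.003,0.115],[0.0915,0.003,0.135],[0.0915,0.003,0.138],[0.0915,0.003,0.138]], "twist": [[0,0,0],[0,0,0],[0,0,0],[0,0,0],[0,0,0],[0,0,0],[0,0,0]], "claw": [0.9,0.9,0.9,0.9,0.9,0.9,0.9]}}

```text
time_s: 20.1
ee_pos: [0.5832, -0.3112, 0.1508]
tcp_rot: [2.417, 1.997, 0.002]
wrist_force: [0.1, -0.7, 0.2]
finger_gap: 0.0256
```

```bash
python3 - <<'E'
from station import arm
from h import *
st(arm); snap(arm,'scene','s14'); snap(arm,'side','side14'); go(arm,(.582,-.311,.1155),-11)
a=cv2.imread('pics/s14.png')[180:300,190:310];b=cv2.imread('pics/side14.png')[110:230,330:450]
cv2.imwrite('pics/c17.png',cv2.resize(np.hstack([a,b]),None,fx=3.3,fy=3.3,interpolation=cv2.INTER_CUBIC))
E
```

```text
t 20.1 p [ 0.5832 -0.3112  0.1508] jawdeg -10.86 z [ 0.005 -0.004 -1.   ] F [ 0.06 -0.74  0.21] gap 0.0256 q [-0.54  0.25  1.18 -0.    1.7  -0.35]
travel [ 0.0003 -0.0017  0.0357] twist [0.36 0.17 0.12] rows>= 1.0 t 20.2 q6 [-0.54  0.25  1.18 -0.    1.7  -0.35]
```

View pics/c17.png

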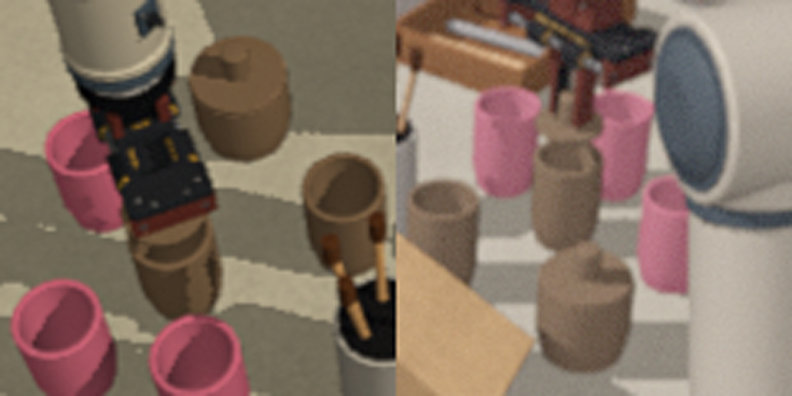

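Request:
{"name": "step_arm", "arguments": {"travel": [[0,-0.0015,0.01],[0,-0.0015,0.02],[0,-0.0015,0.028],[0,-0.0015,0.033],[0,-0.0015,0.036],[0,-0.0015,0.037],[0,-0.0015,0.037]], "twist": [[0.4,0.2,0],[0.4,0.2,0],[0.4,0.2,0],[0.4,0.2,0],[0.4,0.2,0],[0.4,0.2,0],[0.4,0.2,0]], "claw": [0.9,0.9,0.9,0.9,0.9,0.9,0.9]}}

```text
time_s: 21.08
ee_pos: [0.5823, -0.3115, 0.1157]
tcp_rot: [2.422, 2.0, 0.0]
wrist_force: [-2.7, 1.2, 5.7]
finger_gap: 0.0252
```

```bash
python3 - <<'E'
from station import arm
from h import *
st(arm)
E
```

```text
t 21.075 p [ 0.5823 -0.3115  0.1157] jawdeg -10.88 z [ 0.001 -0.    -1.   ] F [-2.74  1.24  5.68] gap 0.0252 q [-0.54  0.26  1.23  0.    1.65 -0.35]
```

Request:
{"name": "step_arm", "arguments": {"travel": [[0,0,0],[0,0,0],[0,0,-0.02],[0,0,-0.06],[0,0,-0.11],[0,0,-0.16],[-0.04,0,-0.17],[-0.07,0,-0.17]], "twist": [[0,0,0],[0,0,0],[0,0,0],[0,0,0],[0,0,0],[0,0,0],[0,0,0],[0,0,0]], "claw": [0,0,0,0,0,0,0,0]}}

```text
time_s: 22.08
ee_pos: [0.5691, -0.3813, 0.2898]
tcp_rot: [2.417, 1.997, 0.002]
wrist_force: [-1.2, -0.1, -0.8]
finger_gap: 0.044
```

```bash
python3 - <<'E'
from station import arm
from h import *
st(arm)
for n in ['scene','side','wrist']: snap(arm,n,n+'15')
a=cv2.imread('pics/scene15.png')[180:300,190:310];b=cv2.imread('pics/side15.png')[110:230,330:450]
cv2.imwrite('pics/c18.png',cv2.resize(np.hstack([a,b]),None,fx=3.3,fy=3.3,interpolation=cv2.INTER_CUBIC))
E
```

```text
t 22.075 p [ 0.5691 -0.3813  0.2898] jawdeg -10.86 z [ 0.005 -0.004 -1.   ] F [-1.22 -0.1  -0.76] gap 0.044 q [-0.64  0.36  0.8  -0.    1.97 -0.45]
```

View pics/c18.png

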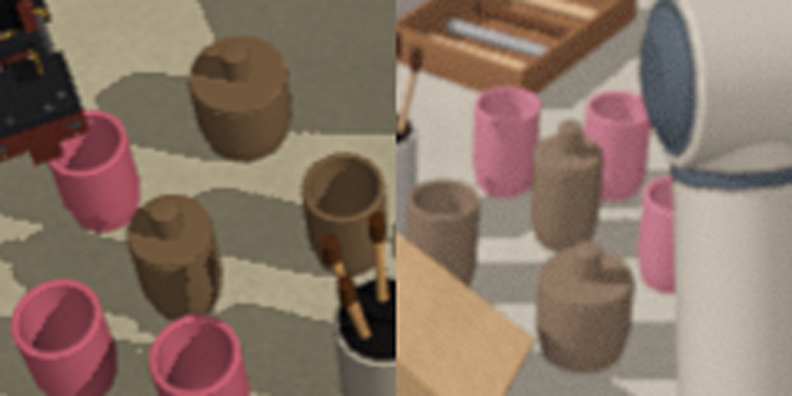

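View pics/wrist15.png

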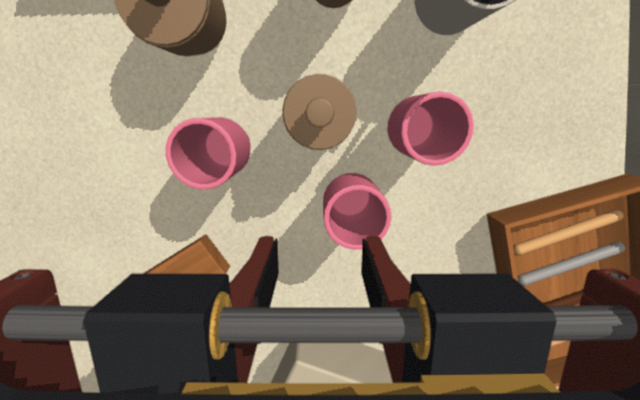

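Request:
{"name": "step_arm", "arguments": {"travel": [[0.06,-0.02,0],[0.12,-0.04,0],[0.18,-0.06,0],[0.24,-0.08,0],[0.3,-0.1,0],[0.36,-0.12,0],[0.42,-0.14,0],[0.475,-0.158,0]], "twist": [[0.3,0.2,0],[0.3,0.2,0],[0.3,0.2,0],[0.3,0.2,0],[0.3,0.2,0],[0.3,0.2,0],[0.3,0.2,0],[0.3,0.2,0]], "claw": [0,0,0,0,0,0,0,0]}}

```text
time_s: 23.22
ee_pos: [0.5027, 0.118, 0.2869]
tcp_rot: [-2.419, -1.997, -0.002]
wrist_force: [1.1, 0.4, 1.2]
finger_gap: 0.0437
```

```bash
python3 - <<'E'
from station import arm
from h import *
st(arm); go(arm,(.4898,.2195,.12),-11)
E
```

```text
t 23.225 p [0.5027 0.118  0.2869] jawdeg -10.93 z [-0.002  0.005 -1.   ] F [1.08 0.39 1.2 ] gap 0.0437 q [ 0.16 -0.11  1.32  0.01  1.94  0.35]
travel [ 0.0965 -0.0314  0.1674] twist [-0.17 -0.24  0.07] rows>= 4.0 t 23.225 q6 [ 0.16 -0.11  1.32  0.01  1.94  0.35]
```

Request:
{"name": "step_arm", "arguments": {"travel": [[0.05,-0.02,0.03],[0.09,-0.03,0.07],[0.097,-0.032,0.13],[0.097,-0.032,0.18],[0.097,-0.032,0.23],[0.097,-0.032,0.25],[0.097,-0.032,0.26],[0.097,-0.032,0.26]], "twist": [[0,0,0],[-0.2,-0.2,0],[-0.2,-0.2,0],[-0.2,-0.2,0],[-0.2,-0.2,0],[-0.2,-0.2,0],[-0.2,-0.2,0],[-0.2,-0.2,0]], "claw": [0,0,0,0,0,0,0,0]}}

```text
time_s: 24.22
ee_pos: [0.4897, 0.2209, 0.0288]
tcp_rot: [2.422, 2.0, 0.004]
wrist_force: [0.6, 1.2, 0.5]
finger_gap: 0.0439
```

```bash
python3 - <<'E'
from station import arm
from h import *
np.set_printoptions(precision=4,suppress=True)
st(arm); snap(arm,'wrist','w16');print(proj('w16',[*arm.read_state()['ee_pos'][:2],.052]))
crop('w16',220,160,420,330,4,'c19')
E
```

```text
t 24.225 p [0.4897 0.2209 0.0288] jawdeg -10.92 z [ 0.002  0.001 -1.   ] F [0.6  1.23 0.5 ] gap 0.0439 q [ 0.36 -0.03  1.7   0.    1.47  0.55]
[322.7903 274.8391]
```

View pics/c19.png

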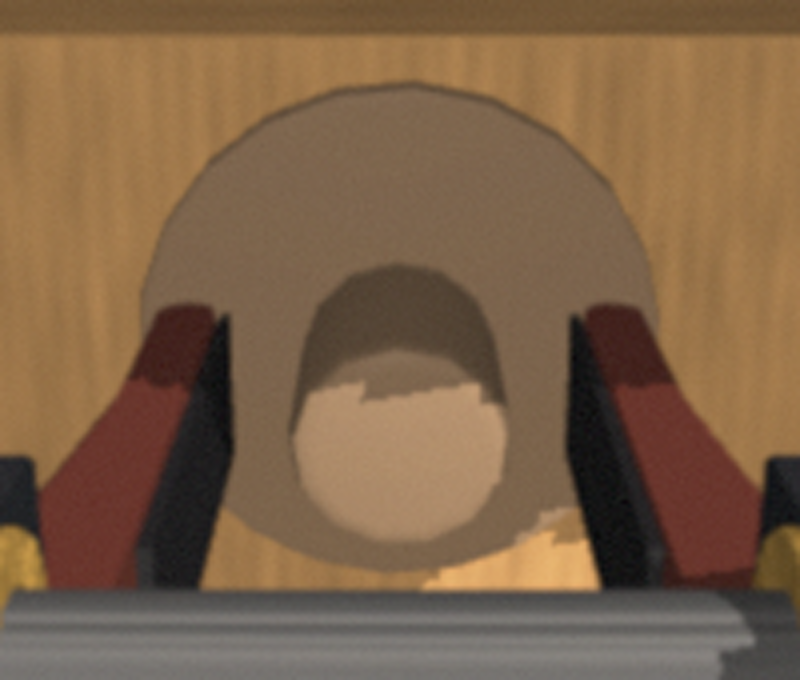

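Request:
{"name": "step_arm", "arguments": {"travel": [[0.0015,-0.001,0.002],[0.0015,-0.001,0.004],[0.0015,-0.001,0.004],[0.0015,-0.001,0.004],[0.0015,-0.001,0.004],[0.0015,-0.001,0.004],[0.0015,-0.001,0.004]], "twist": [[0,0,0],[0,0,0],[0,0,0],[0,0,0],[0,0,0],[0,0,0],[0,0,0]], "claw": [0,0,0.9,0.9,0.9,0.9,0.9]}}

```text
time_s: 25.15
ee_pos: [0.4895, 0.2227, 0.0255]
tcp_rot: [2.422, 1.999, 0.006]
wrist_force: [0.5, 0.1, 0.0]
finger_gap: 0.0256
```

```bash
python3 - <<'E'
from station import arm
from h import *
st(arm); go(arm,(.609,-.253,.285),-11)
E
```

```text
t 25.15 p [0.4895 0.2227 0.0255] jawdeg -10.93 z [ 0.003  0.002 -1.   ] F [0.51 0.13 0.01] gap 0.0256 q [ 0.36 -0.03  1.7   0.    1.46  0.55]
travel [-0.4438  0.2083 -0.2599] twist [ 0.17 -0.13  0.07] rows>= 9.0 t 25.15 q6 [ 0.36 -0.03  1.7   0.    1.46  0.55]
```

Request:
{"name": "step_arm", "arguments": {"travel": [[0,0,-0.03],[0,0,-0.09],[-0.01,0,-0.15],[-0.05,0.015,-0.2],[-0.1,0.03,-0.24],[-0.16,0.05,-0.26],[-0.22,0.07,-0.26],[-0.28,0.09,-0.26]], "twist": [[0,0,0],[0,0,0],[0,0,5],[0,0,14],[0,0,24],[0,0,34],[0,0,44],[0,0,54]], "claw": [0.9,0.9,0.9,0.9,0.9,0.9,0.9,0.9]}}

```text
time_s: 26.15
ee_pos: [0.5225, -0.0608, 0.2855]
tcp_rot: [-3.068, -0.674, -0.007]
wrist_force: [0.7, 0.4, -1.4]
finger_gap: 0.0252
```

```bash
python3 - <<'E'
from station import arm
from h import *
st(arm); go(arm,(.539,-.188,.285),-75)
E
```

```text
t 26.15 p [ 0.5225 -0.0608  0.2855] jawdeg -65.24 z [ 0.004  0.002 -1.   ] F [ 0.74  0.39 -1.41] gap 0.0252 q [-0.18 -0.09  1.3   0.    1.93  0.96]
travel [-0.0383  0.1224  0.0003] twist [-0.   -0.26  9.76] rows>= 3.0 t 26.15 q6 [-0.18 -0.09  1.3   0.    1.93  0.96]
```

Request:
{"name": "step_arm", "arguments": {"travel": [[-0.02,0.05,0],[-0.035,0.1,0],[-0.038,0.12,0],[-0.038,0.122,0],[-0.038,0.122,0],[-0.038,0.122,0]], "twist": [[0,-0.2,4],[0,-0.2,8],[0,-0.2,9.8],[0,-0.2,9.8],[0,-0.2,9.8],[0,-0.2,9.8]], "claw": [0.9,0.9,0.9,0.9,0.9,0.9]}}

```text
time_s: 26.9
ee_pos: [0.5393, -0.1859, 0.2858]
tcp_rot: [-3.114, -0.413, -0.003]
wrist_force: [0.9, -0.3, -1.1]
finger_gap: 0.0255
```

```bash
python3 - <<'E'
from station import arm
from h import *
st(arm); snap(arm,'wrist','w17')
E
```

```text
t 26.9 p [ 0.5393 -0.1859  0.2858] jawdeg -74.89 z [ 0.002  0.001 -1.   ] F [ 0.91 -0.31 -1.06] gap 0.0255 q [-0.39  0.03  1.18  0.    1.93  0.92]
```

View pics/w17.png

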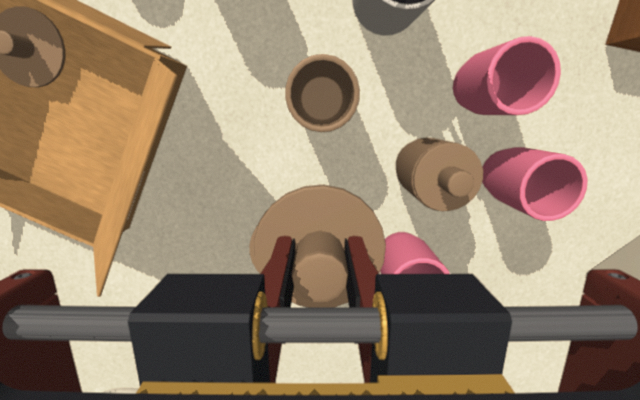

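```bash
python3 - <<'E'
from h import *
np.set_printoptions(precision=4,suppress=True)
crop('w17',230,40,410,260,3.6,'c20')
M=Rdown(-74.89);cx=M[:,1];cy=M[:,0];t=np.array([.5393,-.1859,.2858]);z=.2858-.0255+.020
for p in [(249.5,244),(385,244),(320,185.5)]:
  q=atz('w17',*p,z)-t;print(q@cy,q@cx)
q=atz('w17',322,93.5,.105);print(q,(q-t)@cy,(q-t)@cx)
E
```

```text
0.0033439246978841874 -0.036576898276083236
0.003374103366364111 0.035776510902967906
0.035219030843931014 0.0010472118184220777
[ 0.6267 -0.1656  0.105 ] 0.08969996883316239 0.003209305881439684
```

View pics/c20.png

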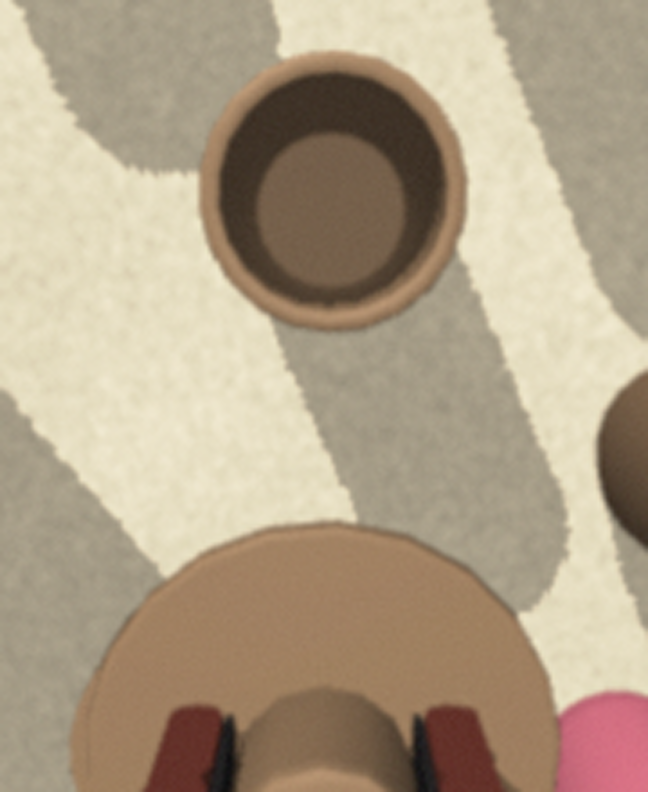

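Request:
{"name": "step_arm", "arguments": {"travel": [[0.05,0.001,0],[0.085,0.003,0.02],[0.0912,0.0036,0.07],[0.0912,0.0036,0.115],[0.0912,0.0036,0.135],[0.0912,0.0036,0.138],[0.0912,0.0036,0.138]], "twist": [[0,0,0],[0,0,0],[0,0,0],[0,0,0],[0,0,0],[0,0,0],[0,0,0]], "claw": [0.9,0.9,0.9,0.9,0.9,0.9,0.9]}}

```text
time_s: 27.82
ee_pos: [0.6292, -0.1658, 0.1505]
tcp_rot: [3.113, 0.413, 0.008]
wrist_force: [0.6, 0.7, -0.8]
finger_gap: 0.0259
```

```bash
python3 - <<'E'
from station import arm
from h import *
M=Rdown(-74.89);T=np.array([.5393,-.1859,0])+M[:,0]*.0912+M[:,1]*.0036;print(T)
st(arm); snap(arm,'scene','s18'); snap(arm,'side','side18'); go(arm,(T[0],T[1],.1155),-75)
a=cv2.imread('pics/s18.png')[180:300,230:350];b=cv2.imread('pics/side18.png')[110:230,300:420]
cv2.imwrite('pics/c21.png',cv2.resize(np.hstack([a,b]),None,fx=3.3,fy=3.3,interpolation=cv2.INTER_CUBIC))
E
```

```text
[ 0.62828538 -0.16560216  0.        ]
t 27.825 p [ 0.6292 -0.1658  0.1505] jawdeg -74.9 z [ 0.005 -0.001 -1.   ] F [ 0.62  0.73 -0.83] gap 0.0259 q [-0.31  0.22  1.22  0.    1.7   1.  ]
travel [-0.0012 -0.0008  0.0354] twist [ 0.14 -0.31  0.09] rows>= 1.0 t 27.925 q6 [-0.31  0.22  1.21  0.    1.7   1.  ]
```

View pics/c21.png

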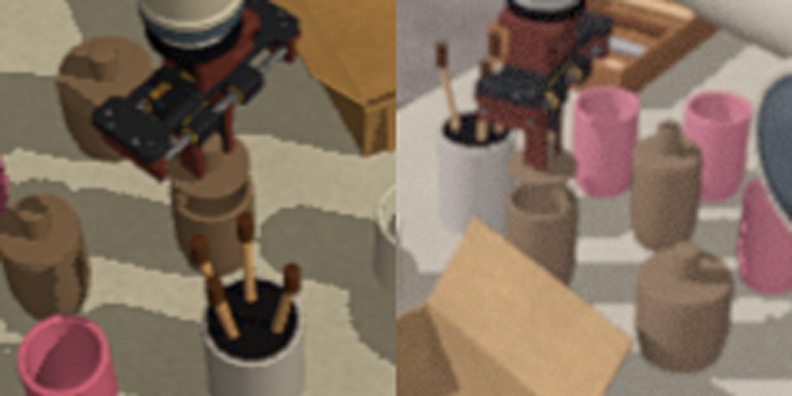

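Request:
{"name": "step_arm", "arguments": {"travel": [[-0.001,-0.001,0.01],[-0.001,-0.001,0.02],[-0.001,-0.001,0.028],[-0.001,-0.001,0.033],[-0.001,-0.001,0.036],[-0.001,-0.001,0.036],[-0.001,-0.001,0.036]], "twist": [[0.1,-0.3,0],[0.1,-0.3,0],[0.1,-0.3,0],[0.1,-0.3,0],[0.1,-0.3,0],[0.1,-0.3,0],[0.1,-0.3,0]], "claw": [0.9,0.9,0.9,0.9,0.9,0.9,0.9]}}

```text
time_s: 28.8
ee_pos: [0.6287, -0.1652, 0.1164]
tcp_rot: [3.113, 0.413, 0.003]
wrist_force: [-1.9, 0.7, 6.5]
finger_gap: 0.0252
```

```bash
python3 - <<'E'
from station import arm
from h import *
st(arm)
E
```

```text
t 28.8 p [ 0.6287 -0.1652  0.1164] jawdeg -74.9 z [ 0.002 -0.001 -1.   ] F [-1.89  0.68  6.54] gap 0.0252 q [-0.31  0.23  1.27 -0.    1.64  1.  ]
```

Contact at exactly the expected seat height. Release and back off.

Request:
{"name": "step_arm", "arguments": {"travel": [[0,0,0],[0,0,0],[0,0,-0.02],[0,0,-0.06],[0,0,-0.11],[0,0,-0.16],[-0.04,0,-0.17],[-0.07,0,-0.17]], "twist": [[0,0,0],[0,0,0],[0,0,0],[0,0,0],[0,0,0],[0,0,0],[0,0,0],[0,0,0]], "claw": [0,0,0,0,0,0,0,0]}}

```text
time_s: 29.8
ee_pos: [0.5604, -0.1838, 0.2899]
tcp_rot: [3.111, 0.413, 0.009]
wrist_force: [0.2, -0.3, -0.9]
finger_gap: 0.0441
```

```bash
python3 - <<'E'
from station import arm
from h import *
st(arm)
for n in ['scene','side','wrist']: snap(arm,n,n+'19')
a=cv2.imread('pics/scene19.png')[180:300,230:350];b=cv2.imread('pics/side19.png')[110:230,300:420]
cv2.imwrite('pics/c22.png',cv2.resize(np.hstack([a,b]),None,fx=3.3,fy=3.3,interpolation=cv2.INTER_CUBIC))
E
```

```text
t 29.8 p [ 0.5604 -0.1838  0.2899] jawdeg -74.89 z [ 0.006 -0.003 -1.   ] F [ 0.24 -0.34 -0.95] gap 0.0441 q [-0.37  0.08  1.12 -0.    1.93  0.93]
```

View pics/c22.png

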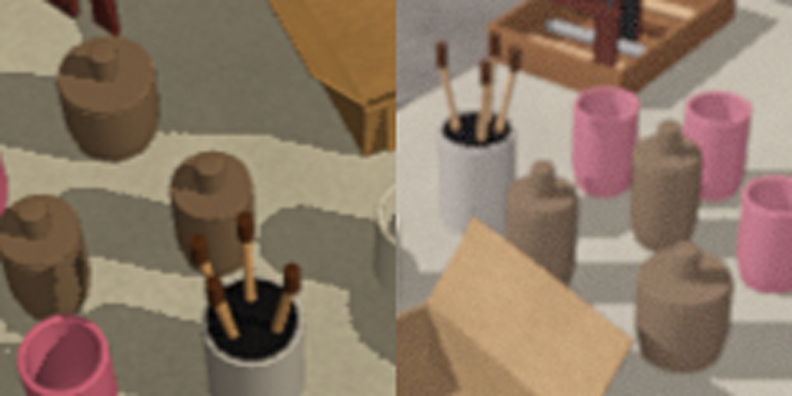

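View pics/wrist19.png

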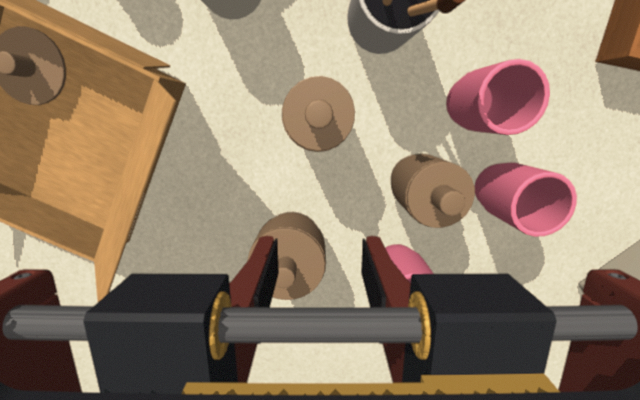

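View pics/side19.png

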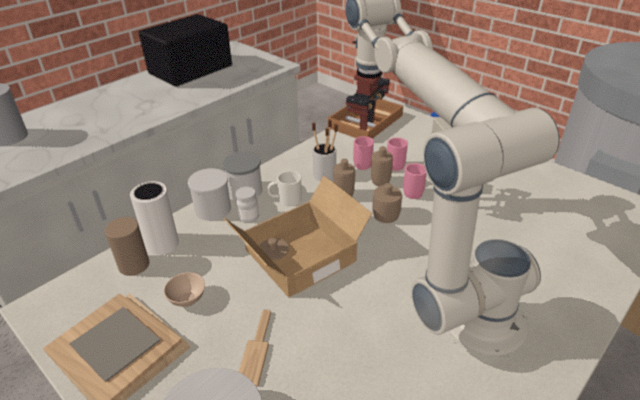

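```bash
python3 - <<'E'
from h import *
a=cv2.imread('pics/scene19.png')[140:260,440:560];b=cv2.imread('pics/side19.png')[180:300,90:210]
cv2.imwrite('pics/c23.png',cv2.resize(np.hstack([a,b]),None,fx=3.3,fy=3.3,interpolation=cv2.INTER_CUBIC))
E
```

```text
(no output)
```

View pics/c23.png

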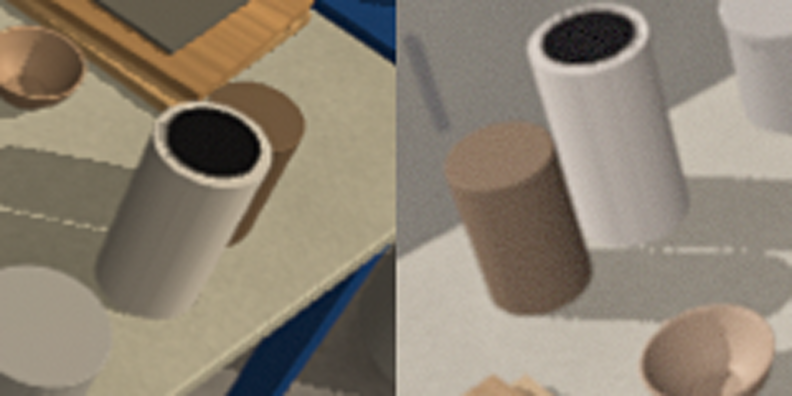

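Request:
{"name": "step_arm", "arguments": {"travel": [[-0.01,-0.03,0],[-0.02,-0.07,0],[-0.03,-0.11,0],[-0.031,-0.14,0],[-0.031,-0.149,0],[-0.031,-0.149,0],[-0.031,-0.149,0],[-0.031,-0.149,0]], "twist": [[0,0,-9],[0,0,-18],[0,0,-28],[0,0,-38],[0,0,-48],[0,0,-58],[0,0,-64],[0,0,-64]], "claw": [1,1,1,1,1,1,1,1]}}

```text
time_s: 30.95
ee_pos: [0.4923, -0.0475, 0.2882]
tcp_rot: [2.421, 1.996, 0.004]
wrist_force: [-0.0, 1.0, 0.6]
finger_gap: 0.0006
```

```bash
cat >> h.py <<'E'
CX=np.array([.982,-.189,0]);CY=np.array([.189,.982,0]);CC=np.array([.5287,.1481,0])
def cart(arm):
    p=arm.read_state()['ee_pos']-CC;print('carton',(p@CX).round(4),(p@CY).round(4),p[2].round(4))
E
python3 - <<'E'
from station import arm
from h import *
st(arm);cart(arm)
p=CC-.2*CY;go(arm,(p[0],p[1],.125),-10.9)
snap(arm,'wrist','w20')
E
```

```text
t 30.95 p [ 0.4923 -0.0475  0.2882] jawdeg -10.99 z [ 0.005 -0.002 -1.   ] F [-0.04  1.    0.6 ] gap 0.0006 q [-0.16 -0.17  1.37 -0.    1.94  0.03]
carton 0.0012 -0.1989 0.2882
travel [-0.001  -0.002   0.1632] twist [ 0.3   0.04 -0.09] rows>= 3.0 t 30.95 q6 [-0.16 -0.17  1.37 -0.    1.94  0.03]
```

View pics/w20.png

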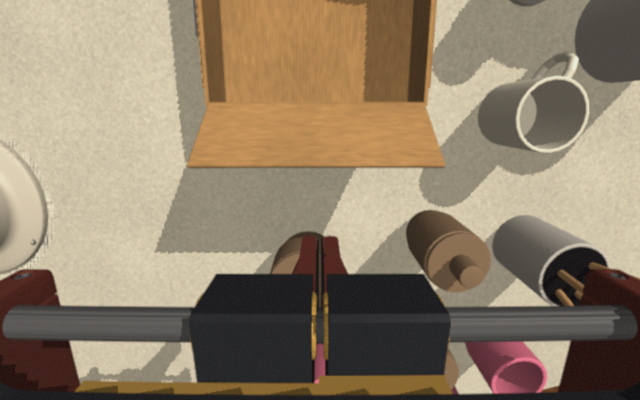

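```bash
python3 - <<'E'
from h import *
for u,v,z in [(316,167,.157),(316,102,.077)]: print((atz('w20',u,v,z)-CC)@CY)
a,b=atz('w20',188,166,.157),atz('w20',445,166,.157);print(np.linalg.norm(a-b))
E
```

```text
-0.173813010006575
-0.11655326240714986
0.22664523259475397
```

Request:
{"name": "step_arm", "arguments": {"travel": [[-0.004,0,0.06],[-0.004,0,0.12],[-0.004,0,0.155],[-0.002,0,0.165],[0.01,0,0.165],[0.03,0,0.165],[0.05,0,0.165],[0.07,0,0.165]], "twist": [[0,0,0],[0,0,0],[0,0,0],[0,0,0],[0,0,0],[0,0,0],[0,0,0],[0,0,0]], "claw": [1,1,1,1,1,1,1,1]}}

```text
time_s: 32.0
ee_pos: [0.5081, 0.022, 0.1264]
tcp_rot: [2.42, 1.991, 0.01]
wrist_force: [1.2, -2.3, 1.6]
finger_gap: 0.001
```

Request:
{"name": "step_arm", "arguments": {"travel": [[0.02,0,0],[0.035,0,0],[0.05,0,0],[0.062,0,0.006],[0.07,0,0.016],[0.074,0,0.026],[0.076,0,0.034],[0.078,0,0.034]], "twist": [[0,0,0],[0,0,0],[0,0,0],[0,0,0],[0,0,0],[0,0,0],[0,0,0],[0,0,0]], "claw": [1,1,1,1,1,1,1,1]}}

```text
time_s: 33.0
ee_pos: [0.5228, 0.0983, 0.0912]
tcp_rot: [2.421, 1.992, 0.007]
wrist_force: [0.3, 0.7, -0.6]
finger_gap: 0.0006
```

```bash
python3 - <<'E'
from station import arm
from h import *
st(arm);cart(arm);snap(arm,'side','side21');snap(arm,'scene','s21')
a=cv2.imread('pics/s21.png')[110:240,290:420];b=cv2.imread('pics/side21.png')[170:300,240:370]
cv2.imwrite('pics/c24.png',cv2.resize(np.hstack([a,b]),None,fx=3.05,fy=3.05,interpolation=cv2.INTER_CUBIC))
E
```

```text
t 33.0 p [0.5228 0.0983 0.0912] jawdeg -11.12 z [ 0.008 -0.002 -1.   ] F [ 0.3   0.75 -0.61] gap 0.0006 q [ 0.12 -0.08  1.64 -0.    1.58  0.32]
carton 0.0036 -0.05 0.0912
```

View pics/c24.png

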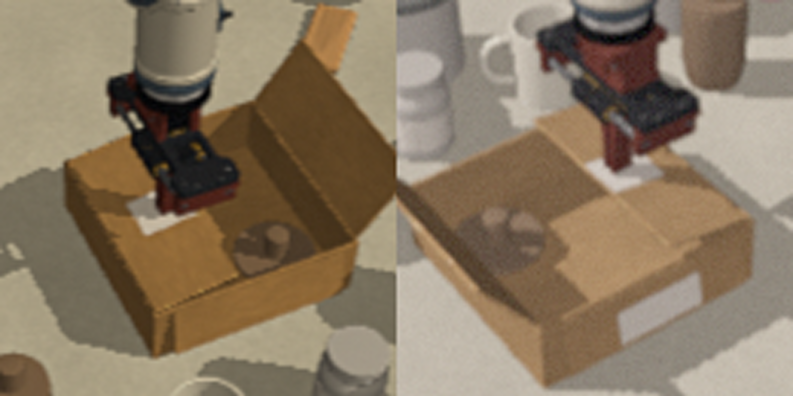

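Request:
{"name": "step_arm", "arguments": {"travel": [[0,-0.003,0.005],[0,-0.003,0.009],[0,-0.003,0.012],[0,-0.003,0.013],[0,-0.003,0.013]], "twist": [[0,0,0],[0,0,0],[0,0,0],[0,0,0],[0,0,0]], "claw": [1,1,1,1,1]}}

```text
time_s: 33.72
ee_pos: [0.5206, 0.099, 0.0794]
tcp_rot: [2.42, 1.991, 0.01]
wrist_force: [-0.4, -0.3, 0.9]
finger_gap: 0.0003
```

```bash
python3 - <<'E'
from station import arm
from h import *
st(arm);cart(arm)
E
```

```text
t 33.725 p [0.5206 0.099  0.0794] jawdeg -11.11 z [ 0.01  -0.002 -1.   ] F [-0.43 -0.27  0.87] gap 0.0003 q [ 0.13 -0.09  1.66 -0.    1.56  0.32]
carton 0.0013 -0.0498 0.0794
```

Request:
{"name": "step_arm", "arguments": {"travel": [[0,0,0.001],[0,0,0.002],[0,0,0.003],[0,0,0.003]], "twist": [[0,0,0],[0,0,0],[0,0,0],[0,0,0]], "claw": [1,1,1,1]}}

```text
time_s: 34.22
ee_pos: [0.5207, 0.099, 0.0791]
tcp_rot: [2.419, 1.991, 0.011]
wrist_force: [-6.0, -1.0, 12.4]
finger_gap: 0.0002
```

```bash
python3 - <<'E'
from station import arm
from h import *
st(arm);cart(arm)
E
```

```text
t 34.225 p [0.5207 0.099  0.0791] jawdeg -11.11 z [ 0.011 -0.002 -1.   ] F [-5.99 -1.   12.39] gap 0.0002 q [ 0.13 -0.09  1.66 -0.    1.55  0.32]
carton 0.0014 -0.0498 0.0791
```

Request:
{"name": "step_arm", "arguments": {"travel": [[0,0,-0.05],[0,0,-0.11],[0.03,0,-0.16],[0.08,0,-0.19],[0.14,0,-0.2],[0.2,0,-0.2],[0.25,0,-0.2],[0.258,0,-0.2]], "twist": [[0,0,0],[0,0,0],[0.1,-0.5,0],[0.1,-0.5,0],[0.1,-0.5,0],[0.1,-0.5,0],[0.1,-0.5,0],[0.1,-0.5,0]], "claw": [1,1,1,1,1,1,1,1]}}

```text
time_s: 35.22
ee_pos: [0.568, 0.3554, 0.2766]
tcp_rot: [2.413, 1.993, -0.005]
wrist_force: [0.2, 0.3, 0.0]
finger_gap: 0.0007
```

```bash
python3 - <<'E'
from station import arm
from h import *
st(arm);cart(arm);snap(arm,'scene','s22');snap(arm,'side','side22')
p=CC+.206*CY;go(arm,(p[0],p[1],.125),-10.9)
a=cv2.imread('pics/s22.png')[90:250,290:450];b=cv2.imread('pics/side22.png')[160:320,210:370]
cv2.imwrite('pics/c25.png',cv2.resize(np.hstack([a,b]),None,fx=2.5,fy=2.5,interpolation=cv2.INTER_CUBIC))
E
```

```text
t 35.225 p [0.568  0.3554 0.2766] jawdeg -10.9 z [ 0.005 -0.011 -1.   ] F [0.21 0.35 0.02] gap 0.0007 q [ 0.51  0.31  0.88 -0.01  1.95  0.7 ]
carton -0.0006 0.211 0.2766
travel [-0.0012 -0.0013  0.1531] twist [ 0.47  0.56 -0.14] rows>= 3.0 t 35.325 q6 [ 0.51  0.31  0.89 -0.01  1.95  0.7 ]
```

View pics/c25.png

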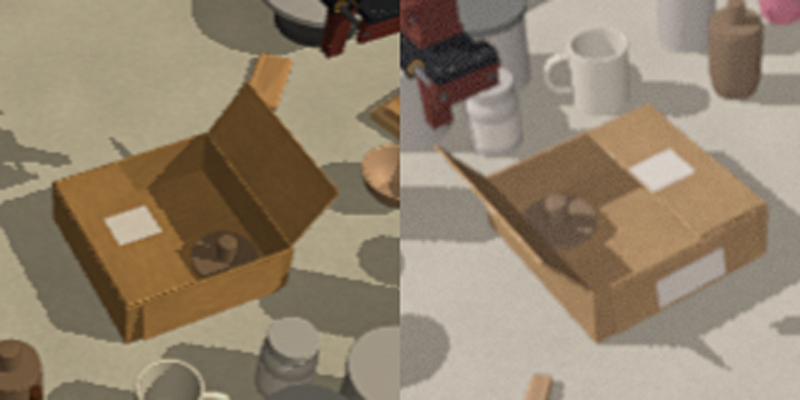

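Request:
{"name": "step_arm", "arguments": {"travel": [[0.002,0,0.06],[0.002,0,0.11],[0.002,0,0.142],[0,0,0.152],[-0.012,0,0.152],[-0.032,0,0.152],[-0.052,0,0.152],[-0.072,0,0.152]], "twist": [[0.4,0.5,0],[0.4,0.5,0],[0.4,0.5,0],[0.4,0.5,0],[0.4,0.5,0],[0.4,0.5,0],[0.4,0.5,0],[0.4,0.5,0]], "claw": [1,1,1,1,1,1,1,1]}}

```text
time_s: 36.33
ee_pos: [0.5562, 0.2797, 0.13]
tcp_rot: [2.423, 1.995, 0.007]
wrist_force: [-0.6, -0.0, 0.2]
finger_gap: 0.0005
```

```bash
python3 - <<'E'
from station import arm
from h import *
st(arm);cart(arm)
E
```

```text
t 36.325 p [0.5562 0.2797 0.13  ] jawdeg -11.06 z [ 0.006  0.001 -1.   ] F [-0.6  -0.02  0.21] gap 0.0005 q [ 0.41  0.15  1.33 -0.    1.66  0.61]
carton 0.0022 0.1344 0.13
```

Request:
{"name": "step_arm", "arguments": {"travel": [[-0.02,0,0.003],[-0.036,0,0.004],[-0.052,0,0.005],[-0.066,0,0.01],[-0.076,0,0.02],[-0.08,0,0.03],[-0.083,0,0.038],[-0.084,0,0.038]], "twist": [[0,0,0],[0,0,0],[0,0,0],[0,0,0],[0,0,0],[0,0,0],[0,0,0],[0,0,0]], "claw": [1,1,1,1,1,1,1,1]}}

```text
time_s: 37.33
ee_pos: [0.5397, 0.1971, 0.0905]
tcp_rot: [2.423, 1.996, 0.004]
wrist_force: [0.4, 1.1, -0.9]
finger_gap: 0.0004
```

```bash
python3 - <<'E'
from station import arm
from h import *
st(arm);cart(arm)
E
```

```text
t 37.325 p [0.5397 0.1971 0.0905] jawdeg -11.05 z [ 0.003 -0.    -1.   ] F [ 0.37  1.08 -0.89] gap 0.0004 q [ 0.29  0.03  1.52 -0.    1.58  0.48]
carton 0.0015 0.0502 0.0905
```

Request:
{"name": "step_arm", "arguments": {"travel": [[0,0,0.005],[0,0,0.009],[0,0,0.012],[0,0,0.0135],[0,0,0.0135]], "twist": [[0,0,0],[0,0,0],[0,0,0],[0,0,0],[0,0,0]], "claw": [1,1,1,1,1]}}

```text
time_s: 37.95
ee_pos: [0.5398, 0.1973, 0.0792]
tcp_rot: [2.423, 1.996, 0.006]
wrist_force: [-4.7, -1.2, 9.5]
finger_gap: 0.0002
```

```bash
python3 - <<'E'
from station import arm
from h import *
st(arm);cart(arm)
E
```

```text
t 37.95 p [0.5398 0.1973 0.0792] jawdeg -11.04 z [ 0.005  0.    -1.   ] F [-4.7  -1.15  9.54] gap 0.0002 q [ 0.29  0.04  1.54 -0.    1.56  0.48]
carton 0.0016 0.0504 0.0792
```

Shut at the stop. Rise and do the final check.

Request:
{"name": "step_arm", "arguments": {"travel": [[0,0,-0.04],[0,0,-0.1],[0,0,-0.16],[-0.03,-0.03,-0.21],[-0.08,-0.06,-0.22],[-0.13,-0.1,-0.22],[-0.17,-0.13,-0.22],[-0.18,-0.13,-0.22]], "twist": [[0,0,0],[0,0,0],[0,0,0],[0,0,0],[0,0,0],[0,0,0],[0,0,0],[0,0,0]], "claw": [1,1,1,1,1,1,1,1]}}

```text
time_s: 38.95
ee_pos: [0.3754, 0.0444, 0.2997]
tcp_rot: [2.422, 1.992, 0.011]
wrist_force: [0.4, 0.7, 1.0]
finger_gap: 0.0005
```

```bash
python3 - <<'E'
from station import arm
from h import *
st(arm)
for n in ['scene','side','wrist']: snap(arm,n,n+'30')
a=cv2.imread('pics/scene30.png')[120:320,190:430];b=cv2.imread('pics/side30.png')[120:320,210:450]
cv2.imwrite('pics/c30.png',cv2.resize(np.vstack([a,b]),None,fx=1.5*1,fy=1.5,interpolation=cv2.INTER_CUBIC))
cv2.imwrite('pics/c31.png',cv2.resize(a,None,fx=3,fy=3,interpolation=cv2.INTER_CUBIC))
cv2.imwrite('pics/c32.png',cv2.resize(b,None,fx=3,fy=3,interpolation=cv2.INTER_CUBIC))
E
```

```text
t 38.95 p [0.3754 0.0444 0.2997] jawdeg -11.13 z [ 0.008  0.    -1.   ] F [0.42 0.68 0.99] gap 0.0005 q [ 0.03 -0.47  1.59  0.    2.02  0.22]
```

View pics/c31.png

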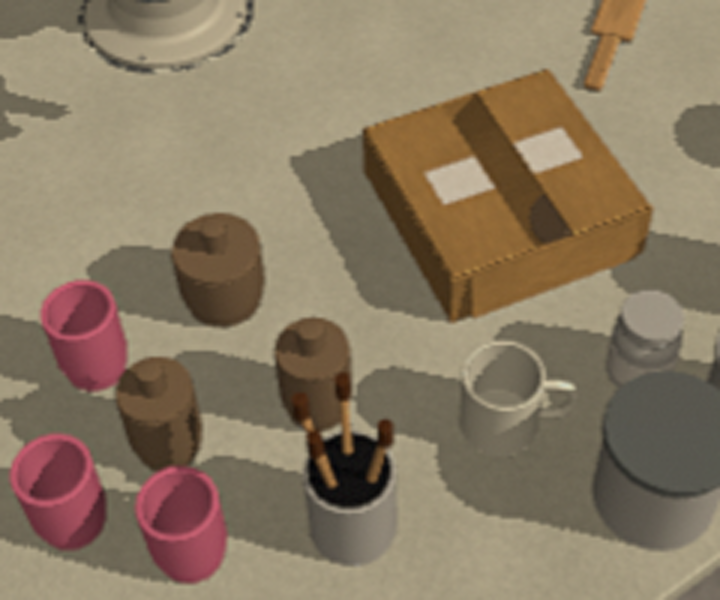

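View pics/c32.png

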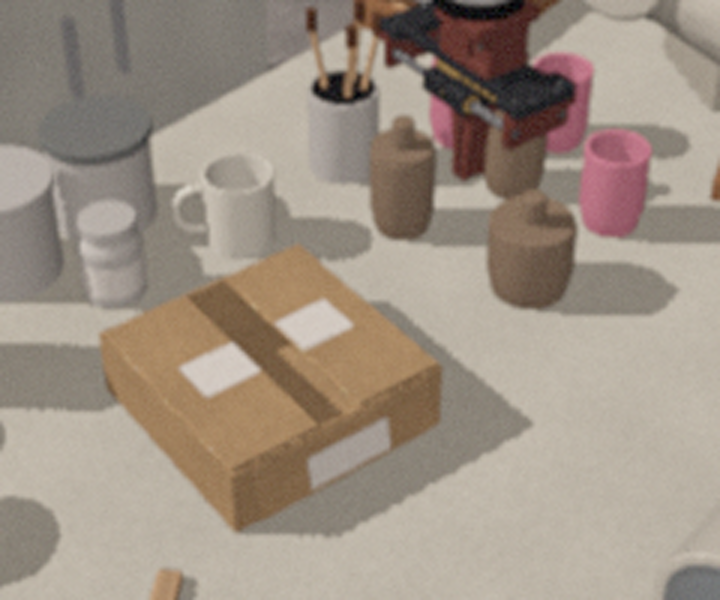

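View pics/scene30.png

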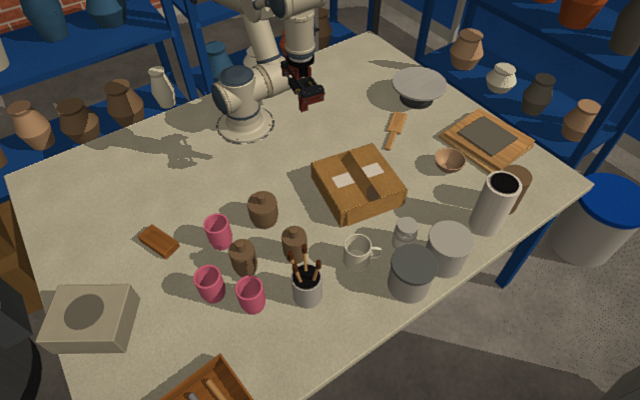

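```bash
python3 -c "
from station import arm
print(arm.job_done())"
```

```text
the job is handed in; nothing more can be done
None
```

The job is done and handed in at about 39 s: all three brown jars on the table are lidded, the spare wide lid is in the carton, and both flaps are shut again.

- **Flaps open:** I pushed both well back past upright before touching any lid. The -y flap measured about 2.19 rad, at its stop. I judged the other from a picture only.
- **Lids:** The wide lid went on the one wide jar and the two narrow lids on the two narrow jars. One narrow jar had been knocked about 3 cm aside during the run, so I measured it again before lidding it.
- **Seating:** Both narrow lids met the rim with a light push within a millimetre of the expected height. The wide lid gave no clear contact force, but pictures afterwards show it level and centred within about 1 mm of the mouth.
- **Flaps shut:** Each was pressed down until it met its stop, with the top face at 79 mm.

The final pictures show three upright lidded jars, both flaps flat, and no visible movement of the mug, brush pot, bowl, paddle, glaze jar or wooden block. No step reported more than about 14 N at the wrist.

Triangulated heights came out up to about 10 mm low, mostly from the two fixed cameras. I therefore placed the lids using close wrist views and the stated heights, and contact at the two narrow jars matched those heights.

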